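# Kit up the parts for a guitar and a ukulele

## Robot

A 7-joint arm with a two-finger parallel gripper is mounted at the origin on a cart in front of the work surface, level with it; the furniture and walls round the work are solid. World frame = base frame: x ahead of the robot, y to its left, z up, the work surface at z = 0. Lengths are in m, angles in rad, forces in N, time in s.
With the tool pointing down it reaches from about 0.425 to 0.925 m from the base axis. Payload 6.8 kg.
Tool frame: the origin (TCP) lies midway between the tips of the shut fingers; the grasp point (between the pads) lies r.grasp_offset behind it (r.grasp_offset is the distance from the TCP to the grasp point, in m); z points along the fingers, y is the direction in which the jaws open and shut (so a half turn about z gives the same grasp; the last joint's range is limited). The gripper opens to 85 mm and grips with 20 to 120 N. Pads are 22 mm wide; open, the fingers measure 114 mm over their backs; the gripper's body (76 mm by 85 mm) begins 54 mm behind the grasp point. The pads swing forward as they close: fully open they stand 13 mm farther back than shut.
Start: joints at [1.051, 0.477, 0.022, 1.555, -0.011, 1.109, -0.083], TCP at [0.27, -0.619, 0.231] pointing down, gripper open.
Joint ranges: [-2.96, 2.96], [-0.34, 2.1], [-1.41, 1.46], [0.24, 2.44], [-1.37, 4.51], [0.17, 1.92], [-2.96, 2.96]. Speed limits (rad/s): [2.39, 2.39, 3.14, 3.14, 3.14, 3.14, 3.14].

## Interface

Orientations are given as a rotation vector (axis times angle).
In Python, from bench import r gives the robot as it stands. The module is installed in compiled form; this text tells all that it offers.
- The arm moves only by the tool send_rows, never from a script. Its argument "moves" is one flat list of numbers, 4 for each row, row after row: the shift along the tool's x, y, z in mm, then the turn about the tool's z in degrees. A call has 1 to 8 rows; each row is the pose to reach, as a shift and turn from the pose commanded when the call began, along the tool's axes at that moment; what a row does not reach only later rows make up. A row lasts 1/8 s, in which the tool goes at most 62.5 mm and 10.7 degrees, less where a joint would pass 70% of its speed; a pose out of reach is approached as far as the arm can. A call with a gripper value outside its range is refused whole. "hand" is the closure, from 0 (fully open) to 1 (shut), set as the call begins (left out, the last holds). The fingers move at their own pace and stop on an object; "newtons" is the grip in N (left out, the last holds). Time passes only in rows, so rows that repeat a pose let the fingers close. It gives the time, the measured TCP pose, the force and the opening at its end, in the units of the state.
- r.get_obs(): the state, without advancing time (a new reading comes with each control period).
- r.grab_frame(name): name is "side" or "top" or "wrist"; returns a dict with "img" (420x560x3 uint8, red, green, blue), "mtx" (3x3 intrinsics, pixels), "world_to_cam" (4x4, takes a point from world to camera coordinates). Camera axes: x right, y up, looking along -z (the intrinsics and any distortion apply to the point x, -y, -z); pixel columns grow to the right and rows downward; lengths in m; the calibration is good to about 2 mm. The wrist camera is an equidistant fisheye: a pixel r from the principal point sees the ray r / f radians off the axis. A picture is of the moment at which its call begins. There is no depth.
- r.hand_in(): hands the job in, once; it reports no verdict.
The state is a dict: "clock": time; "joints": joint angles; "qvel": joint speeds; "tau": joint torques, N m; "tcp_pos": TCP position; "orientation": TCP orientation; "contact_force": force on the tool from outside, world axes, zero at the start; "moment": the same for the moment, N m; "grip_width": finger opening in m.
Only numpy, scipy, OpenCV 4.12 (cv2) and the standard library are available. Lean on these libraries where they do the work, as an engineer would, in place of code of your own. Each camera call takes 0.05 s, during which the arm holds its last target.

## Task

Make up the parts kits for two instruments from the five pieces of stock laid out between the tray and the case. Lay the long ebony bridge blank, the spruce brace stick and the longer bone nut blank in their fitting pockets of the flat pale-wood tray for the guitar; lay the short ebony bridge and the shorter bone nut blank in their fitting pockets in the hinged walnut case for the ukulele, each flat on its pocket's floor and the same way up as it lies now. Leave the case shut with its lid right down, and let go of everything.

Things in the scene. Friction and masses are not known exactly. Their poses are not given: they have to be found in the camera images.
- guitar_bridge (a point): Centre of the long ebony bridge blank, a plain near-black bar 160 mm long (its own y), 30 mm wide (x), 10 mm thick (z up), 70 g, loose, lying flat on the bench; this point is half-way up, 5 mm above its underside. Belongs in the guitar tray, widest pocket.
- guitar_brace (a point): Centre of the spruce brace stick, a pale wooden bar 130 mm long (y), 16 mm wide (x), 12 mm thick (z up), 30 g, loose, lying flat; this point is half-way up, 6 mm above its underside. Belongs in the guitar tray, middle pocket.
- guitar_nut (a point): Centre of the longer bone nut blank, an ivory-coloured bar 60 mm long (y), 12 mm wide (x), 10 mm thick (z up), about 16 g, loose, lying flat; this point is half-way up, 5 mm above its underside. Belongs in the guitar tray, shortest pocket.
- ukulele_bridge (a point): Centre of the short ebony ukulele bridge, near-black, 90 mm long (y), 24 mm wide (x); its middle 50 mm is an 11 mm thick block with a pale strip let into its top, its two wings are 6.5 mm thick; 30 g, loose, lying flat, z up; this point is 5.5 mm above its underside. Belongs in the ukulele case, larger pocket.
- ukulele_nut (a point): Centre of the shorter bone nut blank, an ivory-coloured bar 38 mm long (y), 12 mm wide (x), 10 mm thick (z up), about 11 g, loose, lying flat; this point is half-way up, 5 mm above its underside. Belongs in the ukulele case, smaller pocket.
- guitar_tray: Fixed pale wooden board 206 (x) x 186 (y) x 16 mm (z), left or right of the stock. Origin: centre of its underside, z up. Three cork-floored pockets 5 mm deep (floor z = 11 mm), long sides along tray x, centred at x = 0: bridge pocket 176 x 46 mm at y = +57 mm, brace pocket 146 x 32 mm at y = -2 mm, nut pocket 76 x 28 mm at y = -53 mm.
- ukulele_case: Fixed walnut box 138 (x) x 144 (y) mm, lid shut at the start. Origin: centre of its underside, z up, -x its front. Walls 8 mm thick, rim z = 30 mm. Insert top z = 17 mm, two pockets with floor z = 12 mm, long sides along case x, centred at x = 0: bridge pocket 106 x 40 mm at y = +24 mm, nut pocket 54 x 28 mm at y = -30 mm. Hinge axis along case y through x = +69, z = 30 mm. Shut: 48 mm high.
- case_lid (a joint): Angle of the case's lid: 0 shut, 1.85 rad (106 degrees) fully open, leaning back on its stop. It weighs 100 g and the hinge turns freely: the lid stays open when laid right back and falls shut if let go well short of upright.
- lid_knob (a point): Centre of the lid's brass knob, a small drum 20 mm across and 16 mm long (along y, flat ends to the sides), fixed on a 9 mm stem that stands out from the middle of the lid's front edge, 23 mm in front of it. With the lid shut it is at x = -92, y = 0, z = 39 mm in the case's frame; it swings with the lid about the hinge axis, 161 mm away. The point's y runs along the hinge.
Not all that is in view belongs to the job. Leave any black or turquoise look-alike of the part that bears guitar_nut alone.

How it is judged:
At the end, for the whole second after the job is handed in: Each of the five parts lies flat, right side up, on the floor of its own pocket (centre within 12 mm of the pocket's centre each way, at most 1.7 mm above its seat, tilt under 0.06 rad, lengthwise in the pocket to 0.6 rad); the lid is shut (under 0.05 rad); nothing is held (value of joint case_lid below 0.05 rad and x of guitar_bridge in the frame of guitar_tray between -0.012 and 0.012 m and y of guitar_bridge in the frame of guitar_tray between 0.045 and 0.069 m and z of each of guitar_bridge, guitar_nut in the frame of guitar_tray below 0.0177 m and angle between each of guitar_bridge, guitar_brace, guitar_nut, ukulele_bridge, ukulele_nut's own z axis and vertical below 0.06 rad and angle between the y axis of each of guitar_bridge, guitar_brace, guitar_nut and the x axis of guitar_tray, either way round below 0.6 rad and x of guitar_brace in the frame of guitar_tray between -0.012 and 0.012 m and y of guitar_brace in the frame of guitar_tray between -0.014 and 0.01 m and z of guitar_brace in the frame of guitar_tray below 0.0187 m and x of guitar_nut in the frame of guitar_tray between -0.012 and 0.012 m and y of guitar_nut in the frame of guitar_tray between -0.065 and -0.041 m and x of ukulele_bridge in the frame of ukulele_case between -0.012 and 0.012 m and y of ukulele_bridge in the frame of ukulele_case between 0.012 and 0.036 m and z of ukulele_bridge in the frame of ukulele_case below 0.0192 m and angle between the y axis of each of ukulele_bridge, ukulele_nut and the x axis of ukulele_case, either way round below 0.6 rad and x of ukulele_nut in the frame of ukulele_case between -0.012 and 0.012 m and y of ukulele_nut in the frame of ukulele_case between -0.042 and -0.018 m and z of ukulele_nut in the frame of ukulele_case below 0.0187 m); the robot touches nothing.
It also fails if it takes over 136 s, if anything falls off the work surface, if the arm or the gripper's body presses on something with over 40 N, if the wrist force passes 120 N, or if a joint passes its speed limit or range.

## Working session

There is one attempt and no reset: what is moved stays moved. The work goes in short steps, Python scripts to look and compute and a tool call to move; the robot and the scene stay as the last step left them, time stands still between calls to the robot, and variables do not carry over. Pictures are saved under pics/ and viewed, and the job is handed in when it is done.

Besides the shell and the picture viewer there is one more tool, called after ">>>" as name(argument=value, ...), one argument or row to a line, values as JSON. send_rows: Moves the arm, as the interface text tells. Its arguments: {"type":"object","properties":{"moves":{"type":"array"},"hand":{"type":"number"},"newtons":{"type":"number"}},"required":["moves"]}

```bash
mkdir -p pics; cat > h.py <<'E'
from bench import r
import numpy as np, cv2, json
def grab(n,fn):
    f=r.grab_frame(n); cv2.imwrite('pics/'+fn+'.png',f['img'][:,:,::-1]); np.savez('pics/'+fn+'.npz',**f); return f
def ray(f,u,v,fish=False):
    K=f['mtx'];W=f['world_to_cam'];x=(u-K[0,2])/K[0,0];y=(v-K[1,2])/K[1,1]
    if fish:
        t=np.hypot(x,y); s=np.sin(t)/t if t>1e-9 else 1.; d=np.array([x*s,y*s,np.cos(t)])
    else: d=np.array([x,y,1.])
    d=np.array([d[0],-d[1],-d[2]]); R=W[:3,:3]; return -R.T@W[:3,3], R.T@d
def onz(f,u,v,z,fish=False):
    o,d=ray(f,u,v,fish); return o+d*(z-o[2])/d[2]
def proj(f,p,fish=False):
    K=f['mtx'];W=f['world_to_cam'];c=W[:3,:3]@np.array(p)+W[:3,3];c=np.array([c[0],-c[1],-c[2]])
    if fish:
        t=np.arctan2(np.hypot(c[0],c[1]),c[2]);s=t/np.hypot(c[0],c[1]);return K[0,0]*c[0]*s+K[0,2],K[1,1]*c[1]*s+K[1,2]
    return K[0,0]*c[0]/c[2]+K[0,2],K[1,1]*c[1]/c[2]+K[1,2]
E
python3 - <<'E'
from h import *
for n in ['top','side','wrist']:
    f=grab(n,n+'0'); print(n,f['mtx'].tolist(),f.keys()); W=f['world_to_cam']; print((-W[:3,:3].T@W[:3,3]).round(3),W[:3,:3].round(3).tolist())
print(r.get_obs(), r.grasp_offset)
E
```

```text
top [[441.51241781283795, 0.0, 280.61631331069617], [0.0, 441.51241781283795, 211.1126450301113], [0.0, 0.0, 1.0]] dict_keys(['img', 'mtx', 'world_to_cam'])
[0.398 0.002 0.969] [[0.01, -1.0, 0.01], [0.985, 0.012, 0.173], [-0.173, 0.008, 0.985]]
side [[414.85416695714656, 0.0, 285.02455982756777], [0.0, 414.85416695714656, 215.04895208166832], [0.0, 0.0, 1.0]] dict_keys(['img', 'mtx', 'world_to_cam'])
[0.412 0.654 0.586] [[-0.981, -0.195, 0.002], [0.127, -0.627, 0.768], [-0.149, 0.754, 0.64]]
wrist [[325.19226210127806, 0.0, 276.64021156539786], [0.0, 325.19226210127806, 210.543043797066], [0.0, 0.0, 1.0]] dict_keys(['img', 'mtx', 'world_to_cam'])
[ 0.329 -0.592  0.374] [[0.402, -0.916, -0.002], [0.884, 0.388, -0.26], [0.239, 0.102, 0.966]]
{'clock': 0.15, 'joints': array([ 1.05089277,  0.4776132 ,  0.02233746,  1.55617943, -0.01152703,
        1.10927604, -0.08309074]), 'qvel': array([ 0.00207   , -0.00358029, -0.0010911 , -0.00424103,  0.0005729 ,
       -0.00082095, -0.00022712]), 'tau': array([ 4.26752595e-03, -5.96927011e+01,  1.61098894e+00, -2.81488198e+01,
        1.26815515e-02,  6.60507765e-03,  1.40605360e-05]), 'tcp_pos': array([ 0.27001469, -0.6181725 ,  0.23056584]), 'orientation': array([-3.07394740e+00, -6.42067949e-01,  5.32306179e-04]), 'contact_force': array([-2.72350972e-04, -4.04709603e-01, -2.66482996e-01]), 'moment': array([ 0.04763658, -0.02219535, -0.00343044]), 'grip_width': 0.08534609600735414} 0.0187
```

View pics/top0.png

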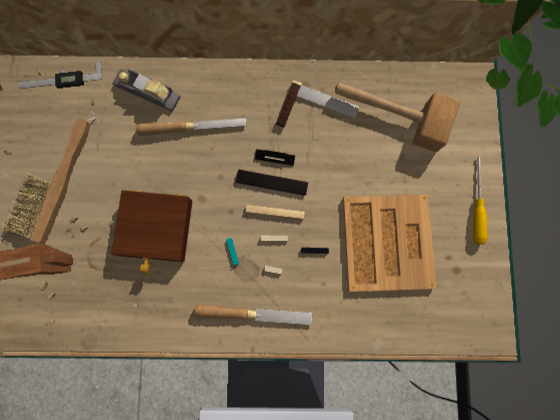

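View pics/side0.png

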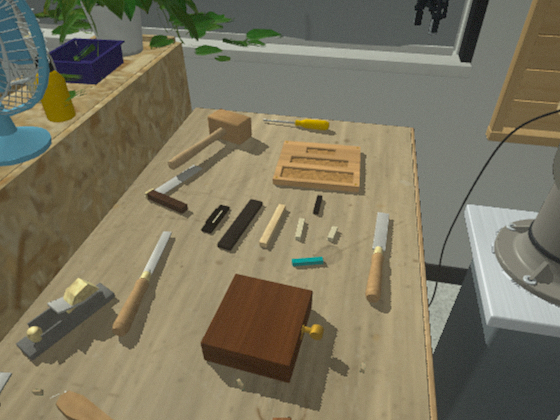

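View pics/wrist0.png

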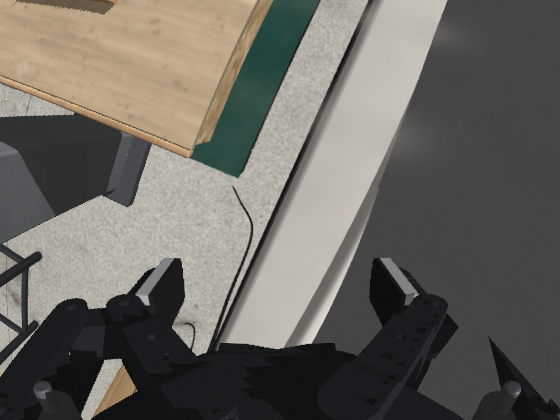

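```bash
cat > m.py <<'E'
from h import *
f=dict(np.load('pics/top0.npz')); im=f['img']
hsv=cv2.cvtColor(im,cv2.COLOR_RGB2HSV); g=im.astype(int)
def rep(name,mask,roi,z,sub=1):
    x0,y0,x1,y1=roi; m=np.zeros(mask.shape,np.uint8); m[y0:y1,x0:x1]=mask[y0:y1,x0:x1]*255
    cs,_=cv2.findContours(m,cv2.RETR_EXTERNAL,cv2.CHAIN_APPROX_NONE)
    c=max(cs,key=cv2.contourArea); (cx,cy),wh,a=cv2.minAreaRect(c); b=cv2.boxPoints(((cx,cy),wh,a))
    P=np.array([onz(f,u,v,z)[:2] for u,v in b]); e1=P[1]-P[0]; e2=P[2]-P[1]
    L=e1 if np.linalg.norm(e1)>np.linalg.norm(e2) else e2
    M=cv2.moments(c); 
    yaw=np.degrees(np.arctan2(L[1],L[0]))%180
    print(name,'px',np.round((cx,cy),1),'size',np.round(sorted([np.linalg.norm(e1),np.linalg.norm(e2)]),4),'ctr',onz(f,cx,cy,z)[:2].round(4),'mom',onz(f,M['m10']/M['m00'],M['m01']/M['m00'],z)[:2].round(4),'longdir',yaw.round(1))
V=hsv[:,:,2];S=hsv[:,:,1]
rep('gbridge',V<60,(225,162,320,202),.010)
rep('ubridge',V<60,(245,143,305,172),.009)
rep('black',V<60,(295,240,335,262),.01)
pale=(V>185)&(S<110)
for n,roi,z in [('brace',(235,198,315,225),.012),('gnut',(252,230,295,247),.01),('unut',(255,260,290,280),.01)]:
    sub=im[roi[1]:roi[3],roi[0]:roi[2]]; 
    rep(n,pale,roi,z)
case=(hsv[:,:,0]<12)&(S>120)&(V<150)
rep('case',case,(100,180,200,275),.048)
knob=(hsv[:,:,0]>15)&(S>150)&(V>120)
rep('knob',knob,(130,255,165,280),.043)
A=cv2.resize(im[180:300,95:445],None,fx=2.2,fy=2.2,interpolation=cv2.INTER_CUBIC)
cv2.imwrite('pics/crop1.png',A[:,:,::-1])
B=np.vstack([cv2.resize(im[180:305,330:445],(552,600),interpolation=cv2.INTER_CUBIC)]);cv2.imwrite('pics/crop2.png',B[:,:,::-1])
E
python3 m.py
```

```text
gbridge px [271.  182.3] size [0.0315 0.1605] ctr [0.6317 0.0168] mom [0.6316 0.0165] longdir 79.9
ubridge px [274.3 157.1] size [0.0262 0.0893] ctr [0.6905 0.0102] mom [0.6903 0.0099] longdir 80.9
black px [314.5 250.5] size [0.0109 0.0588] ctr [ 0.4808 -0.0797] mom [ 0.4808 -0.0792] longdir 90.6
brace px [274.8 210.8] size [0.0144 0.1287] ctr [0.5669 0.0075] mom [0.5668 0.0064] longdir 83.7
gnut px [274.  237.5] size [0.0066 0.0568] ctr [0.5081 0.0086] mom [0.5081 0.0086] longdir 90.6
unut px [272.9 269.2] size [0.0088 0.0359] ctr [0.4396 0.0102] mom [0.4396 0.01  ] longdir 80.4
case px [151.5 225.5] size [0.1375 0.1584] ctr [0.5262 0.2659] mom [0.5258 0.2652] longdir 85.1
knob px [144.3 264.5] size [0.0156 0.0233] ctr [0.445  0.2772] mom [0.4424 0.2769] longdir 172.3
```

View pics/crop1.png

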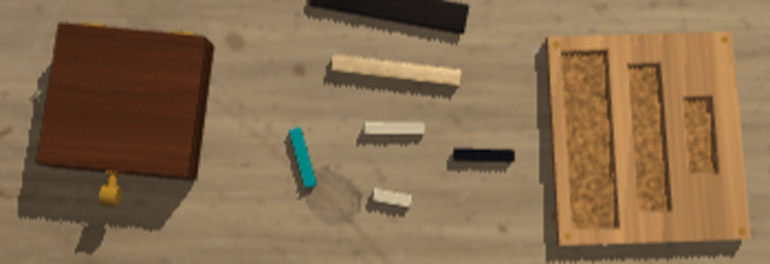

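View pics/crop2.png

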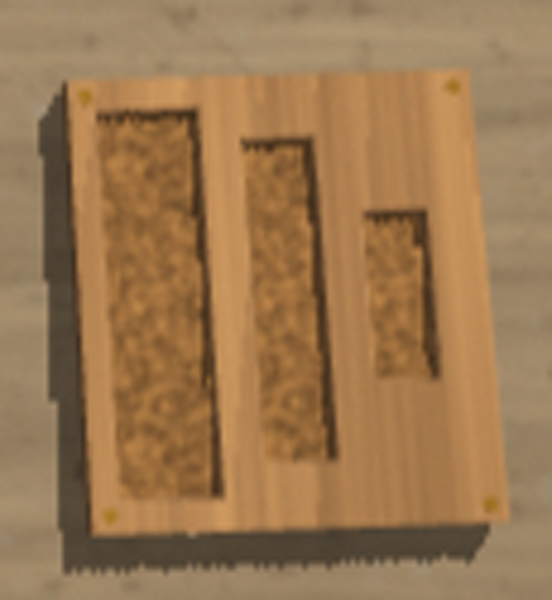

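```bash
python3 - <<'E'
from h import *
f=dict(np.load('pics/top0.npz'));im=f['img']
cv2.imwrite('pics/crop3.png',cv2.resize(im[180:280,100:205],None,fx=6,fy=6,interpolation=cv2.INTER_CUBIC)[:,:,::-1])
cv2.imwrite('pics/crop4.png',cv2.resize(im[200:285,222:337],None,fx=6,fy=6,interpolation=cv2.INTER_CUBIC)[:,:,::-1])
c=np.array([onz(f,u,v,.016)[:2] for u,v in [(343.75,197.1),(427.5,194.6),(435.8,288.5),(349.2,291.5)]]);print(c.round(4))
print(c.mean(0),[np.linalg.norm(c[i]-c[i-1]).round(4) for i in range(4)])
d=(c[0]-c[3]+c[1]-c[2]);print(np.degrees(np.arctan2(d[1],d[0])));d=(c[0]-c[1]+c[3]-c[2]);print(np.degrees(np.arctan2(-d[0],d[1])))
E
```

```text
[[ 0.5987 -0.1442]
 [ 0.6066 -0.3298]
 [ 0.402  -0.3378]
 [ 0.3939 -0.1528]]
[ 0.5003253 -0.241139 ] [np.float64(0.205), np.float64(0.1858), np.float64(0.2047), np.float64(0.1853)]
2.327283543527852
2.4805679234446605
```

View pics/crop3.png

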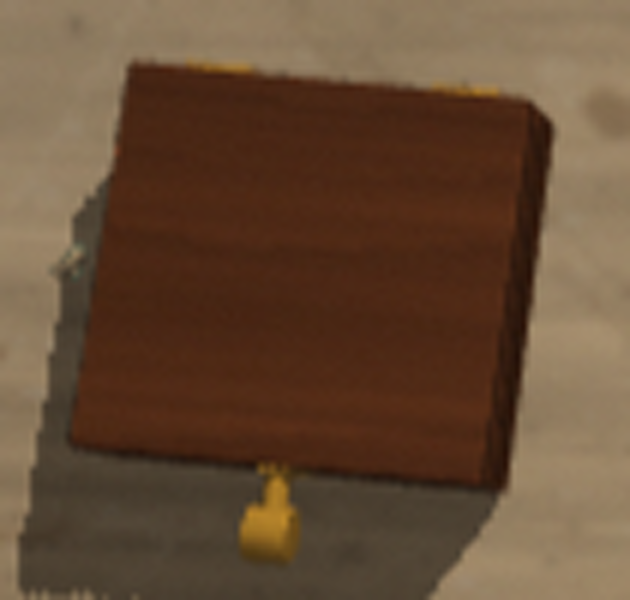

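View pics/crop4.png

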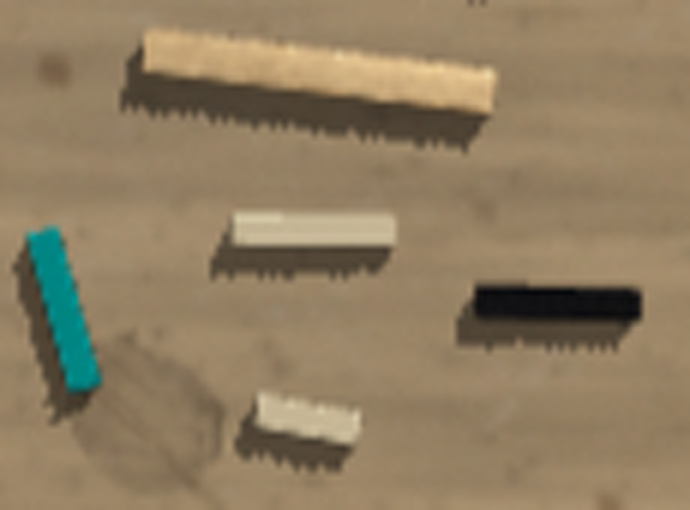

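```bash
python3 - <<'E'
from h import *
f=dict(np.load('pics/top0.npz'))
def C(pts,o,z):
    return np.array([onz(f,u/6+o[0],v/6+o[1],z)[:2] for u,v in pts])
def info(n,c):
    print(n,c.mean(0).round(4),[float(np.linalg.norm(c[i]-c[i-1]).round(4)) for i in range(4)],'yaw of 01/32 from -y', [float(np.degrees(np.arctan2(d[0],-d[1])).round(1)) for d in (c[1]-c[0],c[2]-c[3])])
c=C([(131,62),(530,100),(482,482),(70,443)],(100,180),.048);info('case',c)
d=c[0]-c[3]+c[1]-c[2];print('xaxis',np.degrees(np.arctan2(d[1],d[0])))
phi=np.arctan2(d[1],d[0])
ctr=c.mean(0);print('knob pred',ctr-0.092*np.array([np.cos(phi),np.sin(phi)]))
print('knob', C([(270,530)],(100,180),.045))
o=(222,200)
info('brace',C([(148,28),(497,68),(493,113),(142,72)],o,.012))
info('gnut',C([(234,212),(397,212),(397,245),(234,245)],o,.01))
info('unut',C([(260,392),(362,408),(358,443),(256,425)],o,.01))
E
```

```text
case [0.5275 0.2679] [0.1355, 0.1423, 0.1353, 0.1433] yaw of 01/32 from -y [-4.9, -4.8]
xaxis -4.579795944974555
knob pred [0.4357797  0.27520041]
knob [[0.43697155 0.27471317]]
brace [0.565  0.0064] [0.0165, 0.129, 0.0168, 0.1294] yaw of 01/32 from -y [-6.0, -6.1]
gnut [0.5069 0.0073] [0.012, 0.0593, 0.0121, 0.0592] yaw of 01/32 from -y [0.6, 0.6]
unut [0.4389 0.0088] [0.0118, 0.0371, 0.0125, 0.0372] yaw of 01/32 from -y [-8.2, -9.3]
```

```bash
cat >> h.py <<'E'
from scipy.spatial.transform import Rotation as Ro
def to(x=None,y=None,z=None,psi=None):
    o=r.get_obs();p=o['tcp_pos'];R=Ro.from_rotvec(o['orientation']).as_matrix();ps=np.degrees(np.arctan2(R[1,0],R[0,0]))
    t=np.array([p[0] if x is None else x,p[1] if y is None else y,p[2] if z is None else z]);d=R.T@(t-p)*1000
    tn=0 if psi is None else -((psi-ps+180)%360-180)
    print('at',p.round(4),'psi',ps.round(1),'tilt',np.degrees(np.arccos(-R[2,2])).round(2),'t',o['clock'].__round__(2),'w',round(o['grip_width'],4),'F',o['contact_force'].round(1),'j',o['joints'].round(2),'\n MOVE',d.round(1),'turn',round(tn,1),'rows',max(np.linalg.norm(d)/62.5,abs(tn)/10.7).round(1))
E
python3 -c "
from h import *
to(.632,.0165,.15,79.9)"
```

```text
at [ 0.27   -0.6182  0.2306] psi 23.6 tilt 0.08 t 0.15 w 0.0853 F [-0.  -0.4 -0.3] j [ 1.05  0.48  0.02  1.56 -0.01  1.11 -0.08] 
 MOVE [ 585.8 -436.6   81.1] turn -56.3 rows 11.8
```

>>> send_rows(
  moves=[50, -37, 0, -5, 100, -75, 0, -10, 150, -112, 0, -20, 200, -149, 0, -25, 250, -186, 0, -30, 300, -224, 0, -35, 350, -261, 0, -40, 400, -298, 0, -45],
  hand=0.45,
  newtons=50,
)

```text
clock: 1.15
tcp_pos: [0.518, -0.1837, 0.2313]
orientation: [2.593, 1.773, -0.0]
contact_force: [0.6, 0.2, -0.1]
grip_width: 0.0469
```

```bash
python3 -c "
from h import *
to(.632,.0165,.10,79.9)"
```

```text
at [ 0.518  -0.1837  0.2313] psi 68.7 tilt 0.01 t 1.15 w 0.0469 F [ 0.6  0.2 -0.1] j [ 0.5   0.29 -0.34  1.84  0.11  1.03 -0.25] 
 MOVE [227.9  33.6 131.3] turn -11.2 rows 4.2
```

>>> send_rows(
  moves=[57, 8, 20, -3, 114, 17, 50, -6, 171, 25, 90, -9, 228, 34, 131, -11, 228, 34, 131, -11, 228, 34, 131, -11],
)

```text
clock: 1.9
tcp_pos: [0.6318, 0.0151, 0.0994]
orientation: [-2.411, -2.012, 0.002]
contact_force: [0.1, -1.0, -0.7]
grip_width: 0.0469
```

```bash
python3 -c "
from h import *
to(.632,.0165,.005,79.9);f=grab('wrist','w1')
print(proj(f,(.632,.0165,.01),1))"
```

```text
at [0.6318 0.0151 0.0994] psi 79.7 tilt 0.11 t 1.9 w 0.0469 F [ 0.1 -1.  -0.7] j [ 0.16  0.58 -0.38  1.75  0.27  0.87 -0.53] 
 MOVE [ 1.4  0.1 94.4] turn -0.2 rows 1.5
(np.float64(277.9796662131528), np.float64(212.56512036209045))
```

View pics/w1.png

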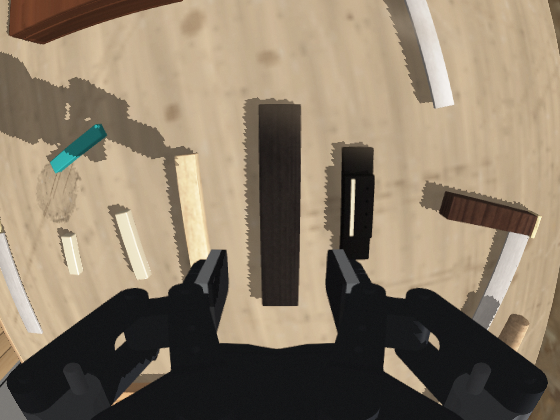

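```bash
cat >> h.py <<'E'
def wr(fn,pts,z):
    f=dict(np.load('pics/'+fn+'.npz'));
    P=np.array([onz(f,u,v,z,True)[:2] for u,v in pts]);print(P.round(4).tolist(),'mean',P.mean(0).round(4));return P
E
python3 -c "
from h import *
P=wr('w1',[(259,104),(301,104),(299,305),(264,305)],.01)
a=(P[0]+P[1]-P[2]-P[3])/2;print(np.hypot(*a),np.degrees(np.arctan2(a[1],a[0])),np.hypot(*(P[0]-P[1])))
P=wr('w1',[(342,148),(373,148),(369,258),(343,258)],.0065)
a=(P[0]+P[1]-P[2]-P[3])/2;print(np.hypot(*a),np.degrees(np.arctan2(a[1],a[0])),np.hypot(*(P[0]-P[1])))
"
```

```text
[[0.6329, 0.0971], [0.6621, 0.0919], [0.6351, -0.0652], [0.6065, -0.0599]] mean [0.6342 0.016 ]
0.1592690636589777 80.35482157414626 0.029663644498826035
[[0.6868, 0.0556], [0.7104, 0.052], [0.6979, -0.0353], [0.6765, -0.0309]] mean [0.6929 0.0103]
0.08767843133836535 82.50393442653804 0.023878931209924206
```

>>> send_rows(
  moves=[1, 1, 40, 0, 1, 1, 75, 0, 1, 1, 88, 0, 1, 1, 94, 0, 1, 1, 94, 0],
  hand=0.52,
)

```text
clock: 2.58
tcp_pos: [0.6343, 0.0148, 0.0074]
orientation: [2.414, 2.009, 0.002]
contact_force: [0.4, 0.0, 0.4]
grip_width: 0.0412
```

```bash
python3 -c "
from h import *
to(.633,.016,.005,80)"
```

```text
at [0.6343 0.0148 0.0074] psi 79.6 tilt 0.09 t 2.58 w 0.0412 F [0.4 0.  0.4] j [ 0.12  0.71 -0.34  1.78  0.34  0.71 -0.58] 
 MOVE [ 1.  -1.5  2.4] turn -0.4 rows 0.0
```

>>> send_rows(
  moves=[0, 0, 0, 0, 0, 0, 0, 0, 0, 0, 0, 0, 0, 0, 0, 0],
  hand=1,
)

```text
clock: 3.08
tcp_pos: [0.6346, 0.0151, 0.008]
orientation: [2.413, 2.009, 0.002]
contact_force: [-2.2, -0.8, 6.0]
grip_width: 0.0269
```

```bash
python3 -c "
from h import *
to(.633,.016,.005,80);f=grab('wrist','w2')"
```

```text
at [0.6346 0.0151 0.008 ] psi 79.6 tilt 0.14 t 3.08 w 0.0269 F [-2.2 -0.8  6. ] j [ 0.12  0.71 -0.34  1.78  0.34  0.71 -0.58] 
 MOVE [ 0.6 -1.7  3. ] turn -0.4 rows 0.1
```

View pics/w2.png

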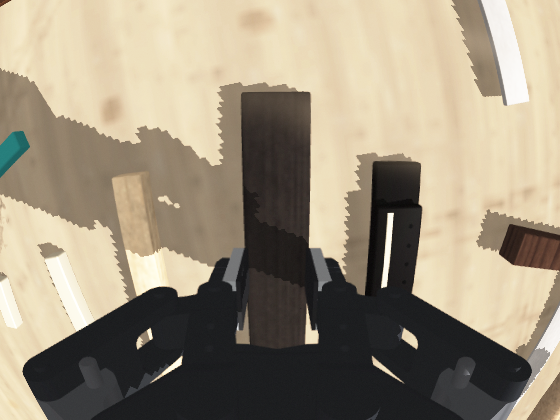

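>>> send_rows(
  moves=[0, 0, 0, 0, 0, 0, 0, 0, 0, 0, 0, 0, 0, 0, 4, 0, 0, 0, 4, 0, 0, 0, 4, 0],
  hand=0.52,
)

```text
clock: 3.88
tcp_pos: [0.6334, 0.0153, 0.0022]
orientation: [-2.414, -2.011, 0.0]
contact_force: [0.2, 0.2, -0.3]
grip_width: 0.0409
```

```bash
python3 -c "
from h import *
to(.633,.016,.005,80)"
```

```text
at [0.6334 0.0153 0.0022] psi 79.6 tilt 0.01 t 3.88 w 0.0409 F [ 0.2  0.2 -0.3] j [ 0.12  0.71 -0.34  1.78  0.34  0.7  -0.58] 
 MOVE [ 0.6 -0.6 -2.8] turn -0.4 rows 0.0
```

>>> send_rows(
  moves=[0, 0, -1, 0, 0, 0, -1, 0, 0, 0, -1, 0, 0, 0, -1, 0, 0, 0, -1, 0],
  hand=1,
)

```text
clock: 4.5
tcp_pos: [0.6335, 0.0152, 0.0032]
orientation: [-2.414, -2.011, 0.0]
contact_force: [0.0, -0.2, -1.0]
grip_width: 0.0279
```

```bash
python3 -c "
from h import *
to(.633,.016,.005,80)"
```

```text
at [0.6335 0.0152 0.0032] psi 79.6 tilt 0.0 t 4.5 w 0.0279 F [ 0.  -0.2 -1. ] j [ 0.12  0.71 -0.34  1.78  0.34  0.7  -0.58] 
 MOVE [ 0.7 -0.6 -1.8] turn -0.4 rows 0.0
```

>>> send_rows(
  moves=[0, 0, -15, 0, 0, 0, -40, 0, 0, 0, -77, 0, 0, 0, -77, 0],
)

```text
clock: 5.0
tcp_pos: [0.6362, 0.0157, 0.0846]
orientation: [2.411, 2.008, 0.009]
contact_force: [-0.3, 0.0, -0.2]
grip_width: 0.0285
```

```bash
python3 -c "
from h import *
to(.4979,-.1842,.08,2.4);f=grab('wrist','w3')"
```

```text
at [0.6362 0.0157 0.0846] psi 79.6 tilt 0.4 t 5.0 w 0.0285 F [-0.3  0.  -0.2] j [ 0.15  0.6  -0.38  1.75  0.29  0.83 -0.54] 
 MOVE [-221.6  -99.9    3.5] turn 77.2 rows 7.2
```

View pics/w3.png

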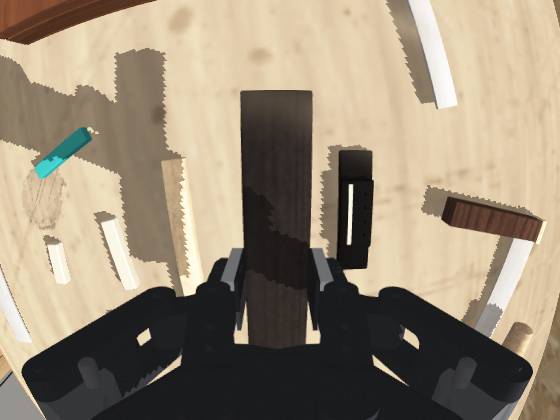

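>>> send_rows(
  moves=[-28, -12, 0, 9.6, -55, -25, 0, 19.2, -83, -37, 0, 28.8, -111, -50, 0, 38.4, -138, -62, 0, 48, -166, -75, 0, 57.6, -194, -87, 0, 67.4, -222, -100, 3, 77.2],
)

```text
clock: 6.05
tcp_pos: [0.494, -0.1857, 0.0769]
orientation: [-3.141, -0.057, 0.001]
contact_force: [-0.1, -0.7, -1.7]
grip_width: 0.0283
```

>>> send_rows(
  moves=[0, 0, 0, 0, 0, 0, 0, 0],
)

```text
clock: 6.3
tcp_pos: [0.4951, -0.1843, 0.077]
orientation: [-3.14, -0.069, 0.001]
contact_force: [-0.0, 0.7, -0.7]
grip_width: 0.0282
```

```bash
python3 -c "
from h import *
to(.4979,-.1842,.019,2.4);f=grab('wrist','w4');grab('top','t4')
for p in [(.088,.023),(-.088,.023),(0,0)]: pass
a=np.radians(2.4);
for p in [(.088,.08),(.088,.034),(-.088,.034)]: print(proj(f,(.5003+p[0]*np.cos(a)-p[1]*np.sin(a),-.2411+p[1]*np.cos(a)+p[0]*np.sin(a),.016),1))"
```

```text
at [ 0.4951 -0.1843  0.077 ] psi 2.5 tilt 0.04 t 6.3 w 0.0282 F [-0.   0.7 -0.7] j [ 0.27  0.45 -0.04  2.03  0.03  0.67 -1.32] 
 MOVE [ 2.8  0.1 58. ] turn 0.1 rows 0.9
(np.float64(240.29136262109108), np.float64(84.16905158055484))
(np.float64(314.363242865191), np.float64(84.43237451942828))
(np.float64(306.51919028649485), np.float64(330.36042571666286))
```

View pics/w4.png

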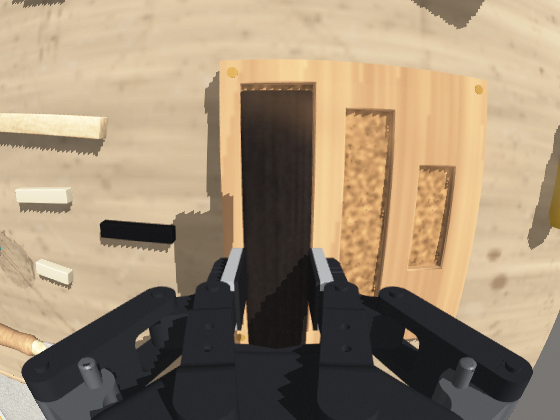

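>>> send_rows(
  moves=[3, 0, 25, 0, 3, 0, 45, 0, 3, 0, 55, 0, 3, 0, 58, 0, 3, 0, 60, 0, 3, 0, 60, 0, 3, 0, 60, 0],
)

```text
clock: 7.28
tcp_pos: [0.4984, -0.185, 0.0178]
orientation: [3.141, 0.066, 0.001]
contact_force: [0.5, 1.1, 0.4]
grip_width: 0.0282
```

```bash
python3 -c "
from h import *
to(.4979,-.1842,.017,2.4)"
```

```text
at [ 0.4984 -0.185   0.0178] psi 2.4 tilt 0.05 t 7.28 w 0.0282 F [0.5 1.1 0.4] j [ 0.27  0.55 -0.04  2.05  0.04  0.55 -1.33] 
 MOVE [-0.4 -0.8  0.8] turn -0.0 rows 0.0
```

>>> send_rows(
  moves=[0, 0, 1, 0, 0, 0, 1, 0, 0, 0, 1, 0],
)

```text
clock: 7.65
tcp_pos: [0.4981, -0.1849, 0.0163]
orientation: [3.141, 0.066, 0.0]
contact_force: [0.8, -0.6, -0.1]
grip_width: 0.0284
```

>>> send_rows(
  moves=[0, 0, 0, 0, 0, 0, 0, 0, 0, 0, 0, 0, 0, 0, -15, 0, 0, 0, -60, 0, 0, 0, -85, 0],
  hand=0.5,
)

```text
clock: 8.4
tcp_pos: [0.499, -0.1852, 0.1042]
orientation: [3.14, 0.065, 0.004]
contact_force: [-0.2, -0.4, 0.5]
grip_width: 0.0427
```

```bash
python3 -c "
from h import *
to(.565,.0064,.1,83.9);f=grab('wrist','w5')"
```

```text
at [ 0.499  -0.1852  0.1042] psi 2.4 tilt 0.17 t 8.4 w 0.0427 F [-0.2 -0.4  0.5] j [ 0.27  0.41 -0.04  2.01  0.03  0.72 -1.32] 
 MOVE [  73.9 -188.7    4.2] turn -81.5 rows 7.6
```

View pics/w5.png

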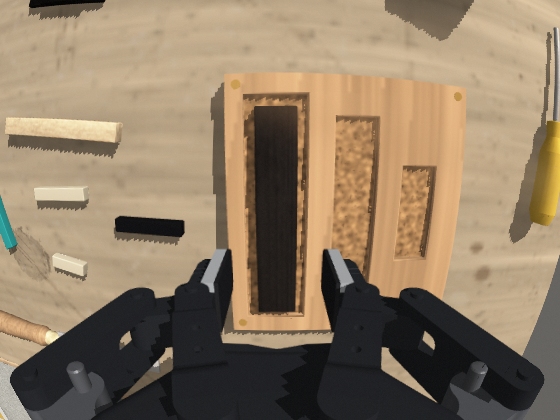

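>>> send_rows(
  moves=[9, -24, 0, -10.2, 18, -47, 0, -20.4, 28, -71, 0, -30.6, 37, -94, 0, -40.8, 46, -118, 0, -51, 55, -142, 0, -61.2, 65, -165, 4, -71.4, 74, -189, 4, -81.5],
  hand=0.62,
)

```text
clock: 9.45
tcp_pos: [0.5643, 0.0075, 0.0977]
orientation: [2.33, 2.106, -0.0]
contact_force: [0.1, 0.1, -0.6]
grip_width: 0.0325
```

>>> send_rows(
  moves=[0, 0, 0, 0, 0, 0, 0, 0],
)

```text
clock: 9.7
tcp_pos: [0.5638, 0.0058, 0.0975]
orientation: [2.34, 2.096, -0.001]
contact_force: [-1.0, -0.6, 0.4]
grip_width: 0.0326
```

```bash
python3 -c "
from h import *
to(.565,.0064,.004,83.9);f=grab('wrist','w6')"
```

```text
at [0.5638 0.0058 0.0975] psi 83.7 tilt 0.06 t 9.7 w 0.0326 F [-1.  -0.6  0.4] j [ 0.2   0.49 -0.41  1.92  0.27  0.79 -0.47] 
 MOVE [ 0.8  1.1 93.5] turn -0.2 rows 1.5
```

View pics/w6.png

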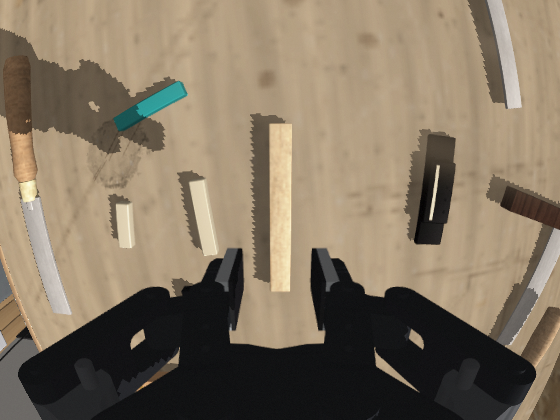

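```bash
python3 -c "
from h import *
def q(p,z):
  P=wr('w6',p,z);a=(P[0]+P[1]-P[2]-P[3])/2;print(np.hypot(*a),np.degrees(np.arctan2(a[1],a[0])),np.hypot(*(P[0]-P[1])))
q([(269.5,124.5),(292,124.5),(291,291),(270.5,291)],.012)
q([(190,182),(206,179),(217,253),(203,255)],.01)
q([(116.5,204),(131,205),(134,246),(118,248)],.01)
"
```

```text
[[0.5651, 0.0721], [0.5807, 0.0704], [0.5675, -0.0577], [0.5512, -0.0558]] mean [0.5661 0.0073]
0.12872828078775353 83.96322208684592 0.015673040023103026
[[0.5021, 0.038], [0.5145, 0.0387], [0.5135, -0.0196], [0.502, -0.0203]] mean [0.508  0.0092]
0.05823727819949895 89.46897683346364 0.012488012729665834
[[0.4369, 0.0286], [0.45, 0.0262], [0.4443, -0.0078], [0.4284, -0.0084]] mean [0.4399 0.0096]
0.03624075901940663 78.65800492930391 0.013271383813882421
```

>>> send_rows(
  moves=[1, 1, 40, 0, 1, 1, 75, 0, 1, 1, 88, 0, 1, 1, 94, 0, 1, 1, 94, 0, 1, 1, 94, 0],
)

```text
clock: 10.5
tcp_pos: [0.5661, 0.0079, 0.0044]
orientation: [2.336, 2.099, 0.002]
contact_force: [0.1, 0.1, 0.1]
grip_width: 0.0323
```

```bash
python3 -c "
from h import *
to(.566,.0064,.004,83.9)"
```

```text
at [0.5661 0.0079 0.0044] psi 83.9 tilt 0.11 t 10.5 w 0.0323 F [0.1 0.1 0.1] j [ 0.14  0.63 -0.35  1.95  0.36  0.61 -0.54] 
 MOVE [-1.5  0.1  0.4] turn -0.0 rows 0.0
```

Grip, then lift.

>>> send_rows(
  moves=[0, 0, 0, 0, 0, 0, 0, 0, 0, 0, 0, 0, 0, 0, 0, 0, 0, 0, -15, 0, 0, 0, -40, 0, 0, 0, -77, 0, 0, 0, -77, 0],
  hand=1,
)

```text
clock: 11.5
tcp_pos: [0.5676, 0.0082, 0.0839]
orientation: [2.334, 2.097, 0.008]
contact_force: [-0.2, 0.4, -0.6]
grip_width: 0.0141
```

```bash
python3 -c "
from h import *
to(.5004,-.2431,.08,2.4);f=grab('wrist','w7')"
```

```text
at [0.5676 0.0082 0.0839] psi 83.9 tilt 0.36 t 11.5 w 0.0141 F [-0.2  0.4 -0.6] j [ 0.19  0.52 -0.4   1.92  0.29  0.76 -0.48] 
 MOVE [-257.   -40.     3.4] turn 81.5 rows 7.6
```

View pics/w7.png

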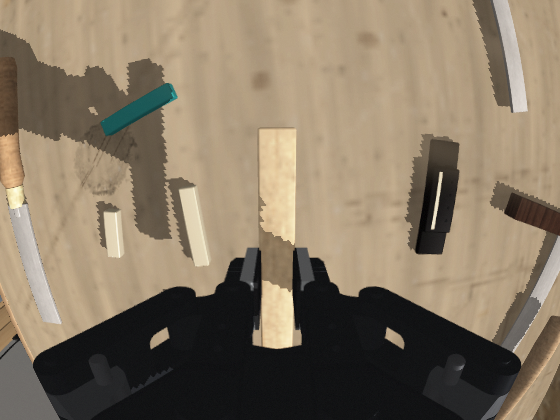

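>>> send_rows(
  moves=[-32, -5, 0, 10.2, -64, -10, 0, 20.4, -96, -15, 0, 30.6, -128, -20, 0, 40.8, -160, -25, 0, 51, -193, -30, 0, 61.2, -225, -35, 2, 71.4, -257, -40, 3, 81.5],
)

```text
clock: 12.55
tcp_pos: [0.4969, -0.2441, 0.0765]
orientation: [-3.141, -0.057, 0.003]
contact_force: [0.4, 0.8, -0.0]
grip_width: 0.0142
```

>>> send_rows(
  moves=[0, 0, 0, 0, 0, 0, 0, 0],
)

```text
clock: 12.8
tcp_pos: [0.4978, -0.2424, 0.0768]
orientation: [-3.14, -0.069, 0.002]
contact_force: [-1.0, 0.7, 0.1]
grip_width: 0.0145
```

```bash
python3 -c "
from h import *
to(.5004,-.2431,.0165,2.4);f=grab('wrist','w8')"
```

```text
at [ 0.4978 -0.2424  0.0768] psi 2.5 tilt 0.08 t 12.8 w 0.0145 F [-1.   0.7  0.1] j [ 0.36  0.48 -0.03  1.97  0.02  0.69 -1.2 ] 
 MOVE [ 2.6  0.9 60.3] turn 0.1 rows 1.0
```

View pics/w8.png

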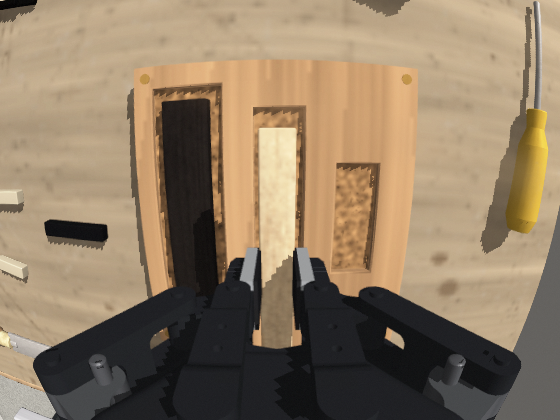

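>>> send_rows(
  moves=[2.5, 1, 25, 0, 2.5, 1, 45, 0, 2.5, 1, 55, 0, 2.5, 1, 60, 0, 2.5, 1, 60, 0, 2.5, 1, 60, 0, 2.5, 1, 60, 0, 2.5, 1, 60, 0],
)

```text
clock: 13.85
tcp_pos: [0.5008, -0.2444, 0.0176]
orientation: [3.141, 0.065, 0.001]
contact_force: [0.8, -0.6, -0.3]
grip_width: 0.014
```

```bash
python3 -c "
from h import *
to(.5004,-.2431,.0165,2.4)"
```

```text
at [ 0.5008 -0.2444  0.0176] psi 2.4 tilt 0.03 t 13.85 w 0.014 F [ 0.8 -0.6 -0.3] j [ 0.36  0.58 -0.02  1.99  0.02  0.58 -1.21] 
 MOVE [-0.4 -1.3  1.1] turn -0.0 rows 0.0
```

>>> send_rows(
  moves=[0, -1, 1, 0, 0, -1, 1, 0, 0, -1, 1, 0],
)

```text
clock: 14.22
tcp_pos: [0.5006, -0.2432, 0.0163]
orientation: [-3.141, -0.066, 0.0]
contact_force: [-0.2, -0.1, -1.1]
grip_width: 0.0145
```

>>> send_rows(
  moves=[0, 0, 0, 0, 0, 0, 0, 0, 0, 0, 0, 0, 0, 0, -15, 0, 0, 0, -60, 0, 0, 0, -85, 0],
  hand=0.7,
)

```text
clock: 14.98
tcp_pos: [0.5016, -0.2437, 0.1043]
orientation: [3.14, 0.065, 0.004]
contact_force: [0.7, -0.3, 0.5]
grip_width: 0.0259
```

```bash
python3 -c "
from h import *
to(.508,.0088,.1,90);f=grab('wrist','w9')"
```

```text
at [ 0.5016 -0.2437  0.1043] psi 2.4 tilt 0.18 t 14.97 w 0.0259 F [ 0.7 -0.3  0.5] j [ 0.36  0.44 -0.03  1.95  0.02  0.75 -1.2 ] 
 MOVE [  16.9 -252.1    4. ] turn -87.6 rows 8.2
```

View pics/w9.png

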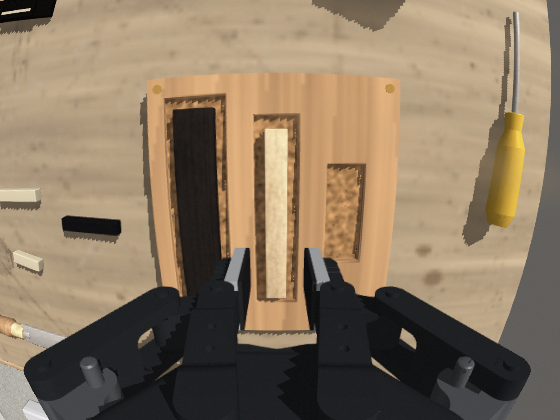

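>>> send_rows(
  moves=[2, -32, 0, -10.6, 4, -63, 0, -21.2, 6, -95, 0, -31.8, 8, -126, 0, -42.4, 10, -158, 0, -53, 13, -189, 0, -63.6, 15, -221, 2, -74.2, 17, -252, 4, -84.5],
  hand=0.66,
)

```text
clock: 16.02
tcp_pos: [0.5072, 0.0101, 0.098]
orientation: [2.274, 2.166, 0.001]
contact_force: [0.6, 0.2, -0.1]
grip_width: 0.029
```

>>> send_rows(
  moves=[0, 0, 0, -3, 0, 0, 0, -3, 0, 0, 0, -3],
)

```text
clock: 16.4
tcp_pos: [0.5071, 0.0086, 0.0976]
orientation: [2.225, 2.217, -0.0]
contact_force: [-0.1, -1.2, 0.9]
grip_width: 0.0289
```

```bash
python3 -c "
from h import *
to(.508,.0088,.0035,90);f=grab('wrist','w10')"
```

```text
at [0.5071 0.0086 0.0976] psi 89.8 tilt 0.04 t 16.4 w 0.0289 F [-0.1 -1.2  0.9] j [ 0.22  0.42 -0.44  2.04  0.26  0.73 -0.39] 
 MOVE [ 0.3  0.8 94.1] turn -0.2 rows 1.5
```

View pics/w10.png

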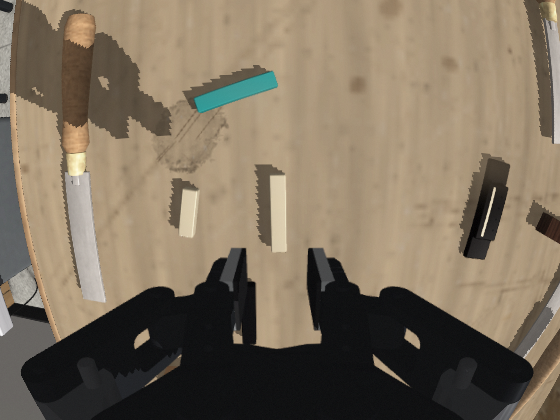

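```bash
python3 -c "
from h import *
P=wr('w10',[(270,176),(285,175),(287,251),(273,251)],.01);a=(P[0]+P[1]-P[2]-P[3])/2;print(np.hypot(*a),np.degrees(np.arctan2(a[1],a[0])))
"
```

```text
[[0.5016, 0.0379], [0.5123, 0.0386], [0.5141, -0.02], [0.5034, -0.0199]] mean [0.5078 0.0091]
0.05820980045281584 91.78216148074492
```

>>> send_rows(
  moves=[0, 1, 40, 0, 0, 1, 75, 0, 0, 1, 88, 0, 0, 1, 93, 0, 0, 1, 94, 0, 0, 1, 94, 0],
)

```text
clock: 17.2
tcp_pos: [0.5088, 0.0093, 0.0042]
orientation: [2.223, 2.218, 0.002]
contact_force: [0.2, 0.9, 0.1]
grip_width: 0.029
```

```bash
python3 -c "
from h import *
to(.508,.0088,.0035,90)"
```

```text
at [0.5088 0.0093 0.0042] psi 89.9 tilt 0.1 t 17.2 w 0.029 F [0.2 0.9 0.1] j [ 0.15  0.58 -0.36  2.08  0.38  0.54 -0.49] 
 MOVE [-0.5 -0.8  0.7] turn -0.1 rows 0.0
```

>>> send_rows(
  moves=[0, -1, 0, 0, 0, -1, 0, 0, 0, -1, 0, 0, 0, -1, 0, 0, 0, -1, -15, 0, 0, -1, -40, 0, 0, 0, -77, 0, 0, 0, -77, 0],
  hand=1,
)

```text
clock: 18.2
tcp_pos: [0.5103, 0.0095, 0.0836]
orientation: [2.221, 2.216, 0.007]
contact_force: [0.4, -0.3, -0.1]
grip_width: 0.0097
```

```bash
python3 -c "
from h import *
to(.5025,-.2941,.08,2.4);f=grab('wrist','w11')"
```

```text
at [0.5103 0.0095 0.0836] psi 89.9 tilt 0.35 t 18.2 w 0.0097 F [ 0.4 -0.3 -0.1] j [ 0.22  0.44 -0.44  2.05  0.29  0.7  -0.41] 
 MOVE [-303.6   -7.2    3.5] turn 87.5 rows 8.2
```

View pics/w11.png

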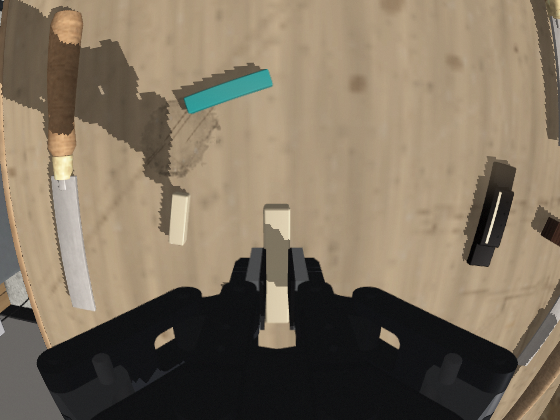

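>>> send_rows(
  moves=[-37, -1, 0, 10.6, -74, -2, 0, 21.2, -111, -3, 0, 31.8, -148, -4, 0, 42.4, -185, -5, 0, 53, -222, -6, 0, 63.6, -260, -7, 2, 74.2, -304, -7, 3, 84.5],
)

```text
clock: 19.25
tcp_pos: [0.4996, -0.2951, 0.0764]
orientation: [-3.137, -0.14, 0.003]
contact_force: [1.5, 1.2, -0.6]
grip_width: 0.0098
```

>>> send_rows(
  moves=[0, 0, 0, 3, 0, 0, 0, 3, 0, 0, 0, 3],
)

```text
clock: 19.62
tcp_pos: [0.5003, -0.2937, 0.0768]
orientation: [-3.14, -0.069, 0.001]
contact_force: [-0.4, 0.2, -0.1]
grip_width: 0.0102
```

```bash
python3 -c "
from h import *
to(.5025,-.2941,.0165,2.4);f=grab('wrist','w12')"
```

```text
at [ 0.5003 -0.2937  0.0768] psi 2.5 tilt 0.07 t 19.62 w 0.0102 F [-0.4  0.2 -0.1] j [ 0.43  0.51 -0.01  1.91  0.01  0.72 -1.11] 
 MOVE [ 2.2  0.5 60.3] turn 0.1 rows 1.0
```

View pics/w12.png

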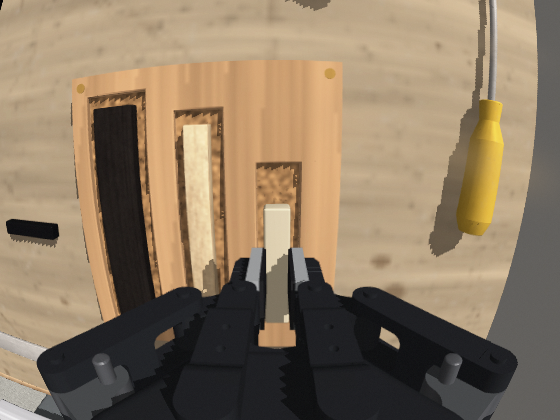

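>>> send_rows(
  moves=[2, 0.5, 25, 0, 2, 0.5, 45, 0, 2, 0.5, 55, 0, 2, 0.5, 60, 0, 2, 0.5, 61, 0, 2, 0.5, 61, 0, 2, 0.5, 61, 0],
)

```text
clock: 20.55
tcp_pos: [0.5028, -0.2954, 0.0169]
orientation: [3.14, 0.065, 0.001]
contact_force: [0.3, -0.3, -0.2]
grip_width: 0.0101
```

>>> send_rows(
  moves=[0, 0, 0, 0, 0, 0, 0, 0],
)

```text
clock: 20.8
tcp_pos: [0.5026, -0.2953, 0.0165]
orientation: [3.141, 0.066, 0.0]
contact_force: [-0.3, -0.1, -0.3]
grip_width: 0.0103
```

```bash
python3 -c "
from h import *
to(.5025,-.2941,.0165,2.4)"
```

```text
at [ 0.5026 -0.2953  0.0165] psi 2.4 tilt 0.01 t 20.8 w 0.0103 F [-0.3 -0.1 -0.3] j [ 0.43  0.61 -0.01  1.92  0.01  0.61 -1.11] 
 MOVE [-0.  -1.2 -0. ] turn -0.0 rows 0.0
```

>>> send_rows(
  moves=[0, 0, 0, 0, 0, 0, 0, 0, 0, 0, 0, 0, 0, 0, -15, 0, 0, 0, -60, 0, 0, 0, -105, 0],
  hand=0.73,
)

```text
clock: 21.55
tcp_pos: [0.5024, -0.2951, 0.1233]
orientation: [3.141, 0.066, 0.0]
contact_force: [0.0, -0.4, -0.8]
grip_width: 0.0231
```

```bash
python3 -c "
from h import *
to(.4358,.2755,.12,-4.8);f=grab('wrist','w13')"
```

```text
at [ 0.5024 -0.2951  0.1233] psi 2.4 tilt 0.0 t 21.55 w 0.0231 F [ 0.  -0.4 -0.8] j [ 0.43  0.45 -0.01  1.88  0.    0.81 -1.11] 
 MOVE [ -42.7 -572.9    3.3] turn 7.2 rows 9.2
```

View pics/w13.png

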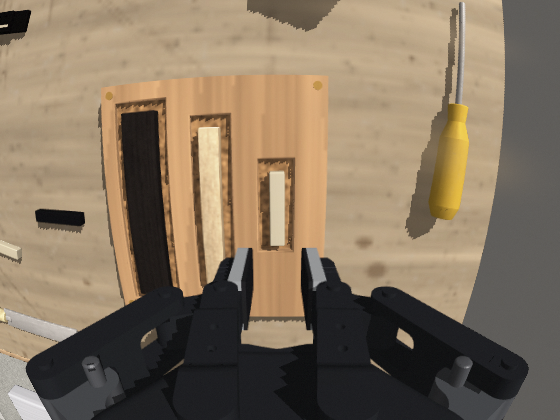

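>>> send_rows(
  moves=[-3, -60, 0, 1, -7, -120, 0, 2, -11, -182, 0, 3, -16, -243, 0, 4, -21, -304, 0, 5, -27, -365, 0, 6, -33, -426, 0, 7, -38, -487, 0, 7],
  hand=0.53,
)

```text
clock: 22.6
tcp_pos: [0.4441, 0.1918, 0.1224]
orientation: [-3.138, 0.127, -0.003]
contact_force: [1.2, 0.1, 0.5]
grip_width: 0.0404
```

```bash
python3 -c "
from h import *
to(.4358,.2755,.12,-4.8)"
```

```text
at [0.4441 0.1918 0.1224] psi -4.6 tilt 0.11 t 22.6 w 0.0404 F [1.2 0.1 0.5] j [-0.4   0.32 -0.16  2.1   0.07  0.73 -2.26] 
 MOVE [-15.1 -82.8   2.4] turn 0.2 rows 1.3
```

>>> send_rows(
  moves=[-8, -45, 0, 0, -15, -83, 2, 0, -15, -83, 2, 0, -15, -83, 2, 0],
)

```text
clock: 23.1
tcp_pos: [0.4361, 0.2731, 0.1197]
orientation: [3.139, -0.127, 0.001]
contact_force: [0.4, -0.1, -1.2]
grip_width: 0.0402
```

```bash
python3 -c "
from h import *
to(.4358,.2755,.028,-4.8);f=grab('wrist','w14');grab('side','s14')
print(proj(f,(.4358,.2755,.045),1))"
```

```text
at [0.4361 0.2731 0.1197] psi -4.6 tilt 0.04 t 23.1 w 0.0402 F [ 0.4 -0.1 -1.2] j [-0.54  0.37 -0.18  2.03  0.09  0.75 -2.42] 
 MOVE [-0.5 -2.4 91.7] turn 0.2 rows 1.5
(np.float64(273.122279836007), np.float64(219.36877061892028))
```

View pics/w14.png

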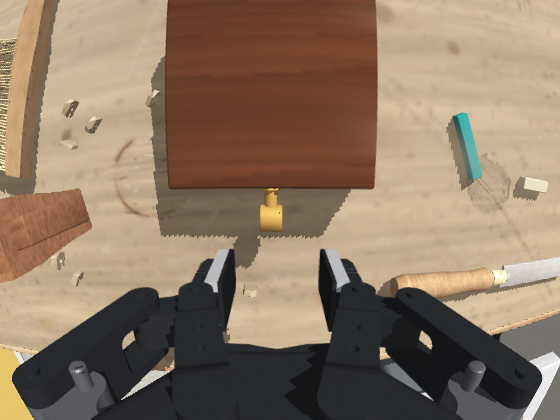

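View pics/s14.png

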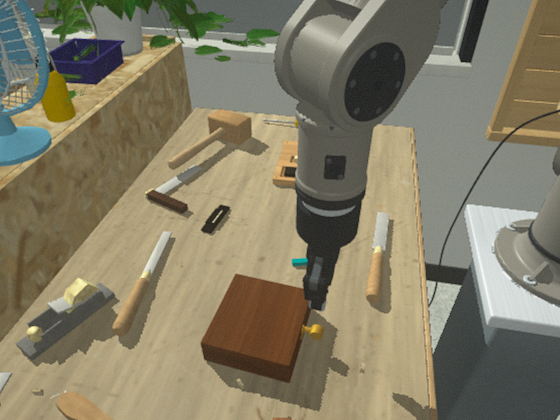

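```bash
python3 -c "
from h import *
wr('w14',[(261,218),(283,218)],.043)
wr('w14',[(168,187),(374,187)],.048)
to(.4358,.2755,.026,-4.8)"
```

```text
[[0.4369, 0.284], [0.4357, 0.2685]] mean [0.4363 0.2763]
[[0.4658, 0.3469], [0.4543, 0.2038]] mean [0.4601 0.2753]
at [0.4363 0.2722 0.1195] psi -4.7 tilt 0.04 t 23.2 w 0.0399 F [-0.2 -1.3  0.6] j [-0.53  0.37 -0.18  2.03  0.09  0.75 -2.42] 
 MOVE [-0.8 -3.3 93.5] turn 0.1 rows 1.5
```

>>> send_rows(
  moves=[0, -4, 30, 0, 0, -4, 60, 0, 0, -4, 80, 0, 0, -4, 90, 0, 0, -4, 93, 0, 0, -4, 93, 0, 0, -4, 93, 0],
)

```text
clock: 24.08
tcp_pos: [0.4367, 0.278, 0.027]
orientation: [-3.138, 0.127, -0.002]
contact_force: [1.0, -0.5, -1.1]
grip_width: 0.04
```

```bash
python3 -c "
from h import *
to(.4364,.2763,.026,-4.7)"
```

```text
at [0.4367 0.278  0.027 ] psi -4.6 tilt 0.08 t 24.07 w 0.04 F [ 1.  -0.5 -1.1] j [-0.57  0.52 -0.15  2.07  0.14  0.56 -2.47] 
 MOVE [-0.2  1.7  1. ] turn 0.1 rows 0.0
```

Close gently on the knob.

>>> send_rows(
  moves=[0, 1, 0, 0, 0, 1, 0, 0, 0, 1, 0, 0, 0, 1, 0, 0, 0, 1, 0, 0],
  hand=1,
  newtons=25,
)

```text
clock: 24.7
tcp_pos: [0.4364, 0.2773, 0.0267]
orientation: [-3.138, 0.126, -0.001]
contact_force: [-1.5, 1.8, 5.4]
grip_width: 0.0157
```

```bash
python3 -c "
from h import *
to(.4364,.2763,.026,-4.7);f=grab('wrist','w15')
# arc
for d in range(0,110,6):
    a=np.radians(d);rel=np.array([-.161,.009]);x=rel[0]*np.cos(a)+rel[1]*np.sin(a);z=-rel[0]*np.sin(a)+rel[1]*np.cos(a)
    print(d,round((x-rel[0])*1000,1),round(-(z-rel[1])*1000,1))
"
```

```text
at [0.4364 0.2773 0.0267] psi -4.6 tilt 0.06 t 24.7 w 0.0157 F [-1.5  1.8  5.4] j [-0.57  0.52 -0.15  2.07  0.14  0.56 -2.47] 
 MOVE [0.1 1.  0.7] turn 0.1 rows 0.0
0 0.0 -0.0
6 1.8 -16.8
12 5.4 -33.3
18 10.7 -49.3
24 17.6 -64.7
30 26.1 -79.3
36 36.0 -92.9
42 47.4 -105.4
48 60.0 -116.7
54 73.6 -126.5
60 88.3 -134.9
66 103.7 -141.7
72 119.8 -146.9
78 136.3 -150.4
84 153.1 -152.1
90 170.0 -152.0
96 186.8 -150.2
102 203.3 -146.6
108 219.3 -141.3
```

View pics/w15.png

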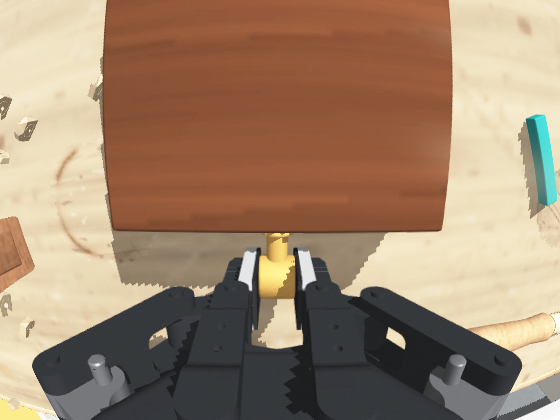

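>>> send_rows(
  moves=[1.8, 0, -16.8, 0, 5.4, 0, -33.3, 0, 10.7, 0, -49.3, 0, 17.6, 0, -64.7, 0, 26.1, 0, -79.3, 0, 36, 0, -92.9, 0, 47.4, 0, -105.4, 0, 60, 0, -116.7, 0],
)

```text
clock: 25.75
tcp_pos: [0.496, 0.2722, 0.1436]
orientation: [-3.139, 0.126, 0.002]
contact_force: [2.3, 5.0, -6.1]
grip_width: 0.0152
```

```bash
python3 -c "
from h import *
to(.4364+.060,.2763-.005,.026+.1167,-4.7);f=grab('wrist','w16')
"
```

```text
at [0.496  0.2722 0.1436] psi -4.6 tilt 0.06 t 25.75 w 0.0152 F [ 2.3  5.  -6.1] j [-0.48  0.41 -0.17  1.89  0.09  0.85 -2.34] 
 MOVE [0.5 0.9 0.9] turn 0.1 rows 0.0
```

View pics/w16.png

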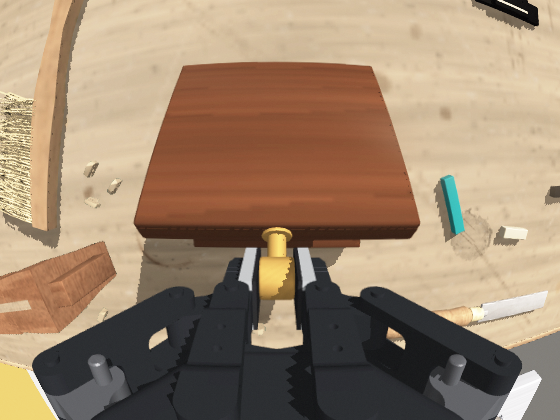

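>>> send_rows(
  moves=[13.6, 0, -9.8, 0, 28.3, 0, -18.2, 0, 43.7, 0, -25, 0, 59.8, 0, -30.2, 0, 76.3, 0, -33.7, 0, 93.1, 0, -35.4, 0, 110, 0, -35.3, 0, 126.8, 0, -33.5, 0],
)

```text
clock: 26.8
tcp_pos: [0.6239, 0.2617, 0.1773]
orientation: [-3.138, 0.127, -0.002]
contact_force: [-0.4, 4.7, 2.5]
grip_width: 0.0152
```

>>> send_rows(
  moves=[8, 0, 1.7, 0, 16, 0, 3.5, 0, 20, 0, 4.5, 0, 20, 0, 4.5, 0],
)

```text
clock: 27.3
tcp_pos: [0.6437, 0.2602, 0.1728]
orientation: [-3.138, 0.127, -0.003]
contact_force: [-0.4, 3.8, 4.2]
grip_width: 0.0154
```

```bash
python3 -c "
from h import *
to(.4364+.205,.2763-.016,.026+.146,-4.7);f=grab('wrist','w17');grab('side','s17')
"
```

```text
at [0.6437 0.2602 0.1728] psi -4.6 tilt 0.12 t 27.3 w 0.0154 F [-0.4  3.8  4.2] j [-0.39  0.56 -0.13  1.55  0.08  1.03 -2.19] 
 MOVE [-2.3  0.   0.7] turn 0.1 rows 0.0
```

View pics/w17.png

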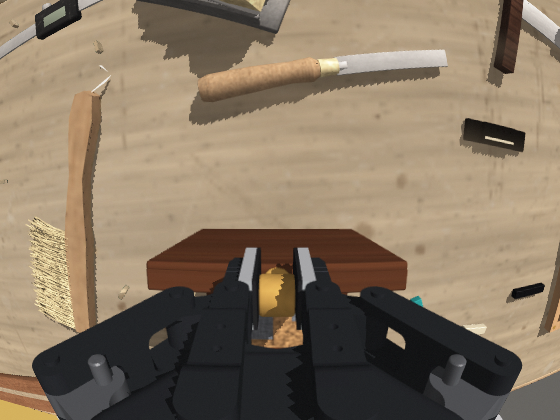

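View pics/s17.png

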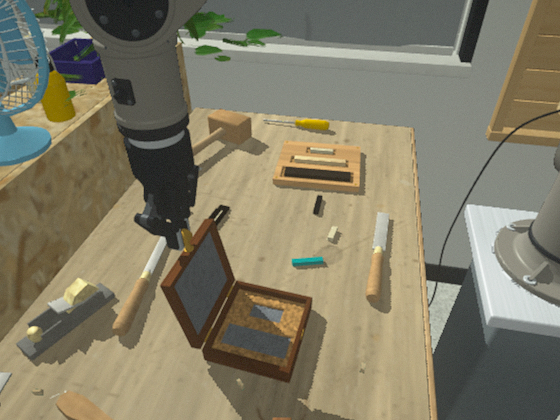

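>>> send_rows(
  moves=[0, 0, 0, 0, 0, 0, 0, 0, 0, 0, 0, 0, 0, 0, -20, 0, 0, 0, -60, 0, 0, 0, -90, 0],
  hand=0.58,
)

```text
clock: 28.15
tcp_pos: [0.6429, 0.2603, 0.2654]
orientation: [-3.138, 0.126, -0.004]
contact_force: [0.2, -0.2, -0.8]
grip_width: 0.0356
```

```bash
python3 -c "
from h import *
to(.692,.0103,.1,81.7);grab('side','s18')
"
```

```text
at [0.6429 0.2603 0.2654] psi -4.6 tilt 0.16 t 28.15 w 0.0356 F [ 0.2 -0.2 -0.8] j [-0.39  0.49 -0.13  1.46  0.07  1.2  -2.18] 
 MOVE [ 68.6 245.5 165.3] turn -86.3 rows 8.1
```

View pics/s18.png

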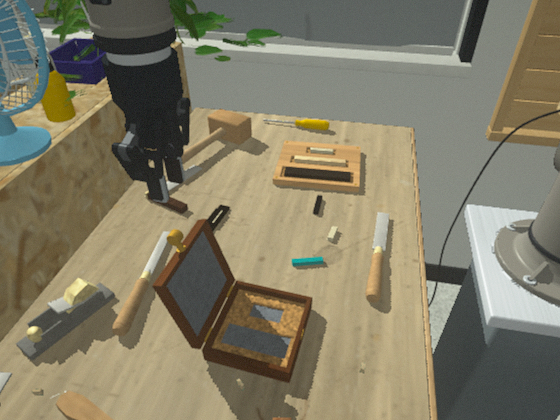

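>>> send_rows(
  moves=[8, 30, 0, -10.6, 17, 60, 0, -21.2, 25, 92, 10, -31.8, 34, 122, 30, -42.4, 43, 153, 60, -53, 51, 184, 90, -63.6, 60, 215, 120, -74.2, 69, 245, 150, -84.5],
)

```text
clock: 29.2
tcp_pos: [0.6922, 0.009, 0.1126]
orientation: [2.402, 2.023, 0.002]
contact_force: [-0.1, -0.2, 0.3]
grip_width: 0.036
```

>>> send_rows(
  moves=[0, 0, 15, -2, 0, 0, 15, -2, 0, 0, 15, -2],
)

```text
clock: 29.58
tcp_pos: [0.6922, 0.0124, 0.0987]
orientation: [2.372, 2.059, 0.004]
contact_force: [-0.3, -0.1, 0.5]
grip_width: 0.0364
```

```bash
python3 -c "
from h import *
to(.692,.0103,.0035,81.7);f=grab('wrist','w19')"
```

```text
at [0.6922 0.0124 0.0987] psi 81.9 tilt 0.14 t 29.57 w 0.0364 F [-0.3 -0.1  0.5] j [ 0.15  0.67 -0.38  1.6   0.29  0.93 -0.47] 
 MOVE [-2.2 -0.1 95.2] turn 0.2 rows 1.5
```

View pics/w19.png

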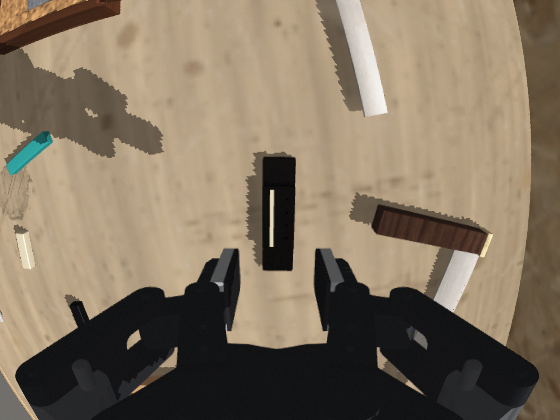

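```bash
python3 -c "
from h import *
P=wr('w19',[(263.5,157),(295,157),(292,270),(263.5,270)],.0065);a=(P[0]+P[1]-P[2]-P[3])/2;print(np.hypot(*a),np.degrees(np.arctan2(a[1],a[0])))
"
```

```text
[[0.6879, 0.056], [0.7106, 0.0529], [0.6971, -0.0356], [0.6745, -0.0324]] mean [0.6925 0.0102]
0.08946998596701634 81.37111452458717
```

>>> send_rows(
  moves=[-2, 0, 40, 0, -2, 0, 75, 0, -2, 0, 88, 0, -2, 0, 93, 0, -2, 0, 94, 0, -2, 0, 94, 0, -2, 0, 94, 0],
)

```text
clock: 30.5
tcp_pos: [0.6917, 0.0084, 0.004]
orientation: [2.372, 2.058, 0.002]
contact_force: [0.3, 1.2, 0.3]
grip_width: 0.0359
```

```bash
python3 -c "
from h import *
to(.692,.0103,.0035,81.7)"
```

```text
at [0.6917 0.0084 0.004 ] psi 81.9 tilt 0.08 t 30.5 w 0.0359 F [0.3 1.2 0.3] j [ 0.13  0.78 -0.34  1.63  0.34  0.79 -0.5 ] 
 MOVE [1.9 0.  0.5] turn 0.2 rows 0.0
```

>>> send_rows(
  moves=[2, 0, 0, 0, 2, 0, 0, 0, 2, 0, 0, 0, 2, 0, 0, 0, 2, 0, -15, 0, 2, 0, -40, 0, 2, 0, -80, 0, 2, 0, -120, 0],
  hand=1,
  newtons=50,
)

```text
clock: 31.5
tcp_pos: [0.6911, 0.0107, 0.1246]
orientation: [-2.372, -2.059, -0.0]
contact_force: [1.1, -0.7, -0.5]
grip_width: 0.022
```

```bash
python3 -c "
from h import *
c=np.array([.5282,.2687]);a=np.radians(-4.7);R=np.array([[np.cos(a),-np.sin(a)],[np.sin(a),np.cos(a)]])
print(c+R@[0,.024],c+R@[0,-.03])
to(*(c+R@[0,.024]),.125,175.3);grab('wrist','w20')"
```

```text
[0.53016652 0.2926193 ] [0.52574184 0.23880088]
at [0.6911 0.0107 0.1246] psi 81.9 tilt 0.03 t 31.5 w 0.022 F [ 1.1 -0.7 -0.5] j [ 0.16  0.64 -0.39  1.58  0.27  0.98 -0.46] 
 MOVE [ 2.565e+02 -1.990e+02 -2.000e-01] turn -93.4 rows 8.7
```

View pics/w20.png

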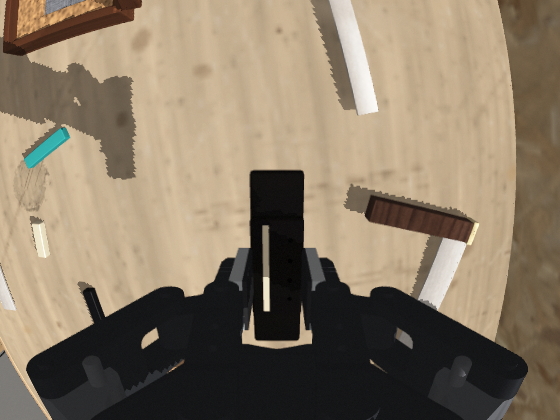

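>>> send_rows(
  moves=[10, -40, 0, -10.5, 25, -80, 0, -21, 35, -120, 0, -31.5, 50, -160, 0, -42, 63, -192, 0, -52.5, 63, -192, 0, -63, 63, -192, 0, -73.5, 63, -192, 0, -84],
)

```text
clock: 32.55
tcp_pos: [0.5101, 0.0999, 0.1236]
orientation: [0.376, 3.118, -0.0]
contact_force: [-0.0, 0.0, -0.4]
grip_width: 0.0224
```

```bash
python3 -c "
from h import *
to(.5302,.2926,.125,175.3)"
```

```text
at [0.5101 0.0999 0.1236] psi 166.3 tilt 0.04 t 32.55 w 0.0224 F [-0.   0.  -0.4] j [ 0.32  0.48 -0.8   1.98  0.45  0.86  0.61] 
 MOVE [ 26.3 192.   -1.5] turn -9.0 rows 3.1
```

>>> send_rows(
  moves=[6, 48, 0, -3, 13, 96, 0, -6, 20, 144, 0, -9, 26, 192, 0, -9, 26, 192, 0, -9, 26, 192, 0, -9],
)

```text
clock: 33.3
tcp_pos: [0.5316, 0.2918, 0.123]
orientation: [-0.14, -3.138, 0.002]
contact_force: [-0.1, -0.8, -1.1]
grip_width: 0.022
```

```bash
python3 -c "
from h import *
to(.5302,.2926,.0185,175.3);f=grab('wrist','w21');grab('side','s21');grab('top','t21')"
```

```text
at [0.5316 0.2918 0.123 ] psi 174.9 tilt 0.06 t 33.3 w 0.022 F [-0.1 -0.8 -1.1] j [-0.02  0.62 -0.8   1.78  0.53  0.97  0.44] 
 MOVE [  1.5   0.8 104.5] turn -0.4 rows 1.7
```

View pics/w21.png

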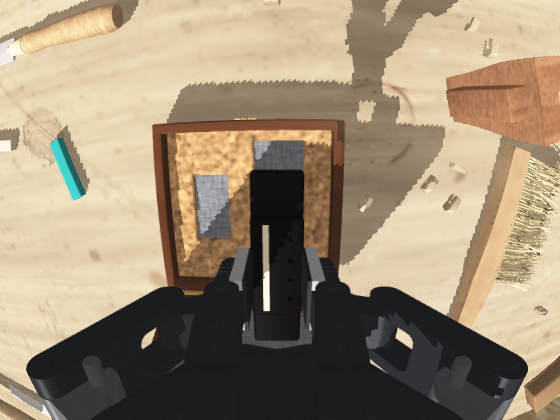

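View pics/t21.png

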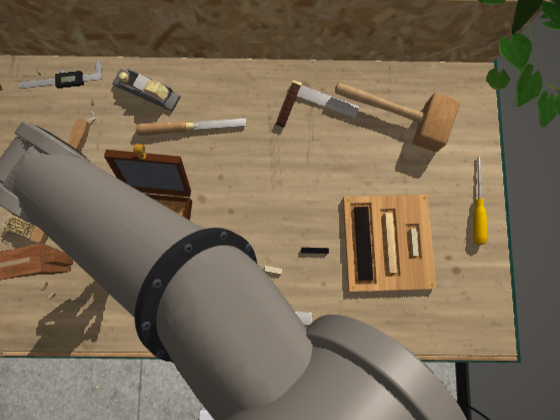

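View pics/s21.png

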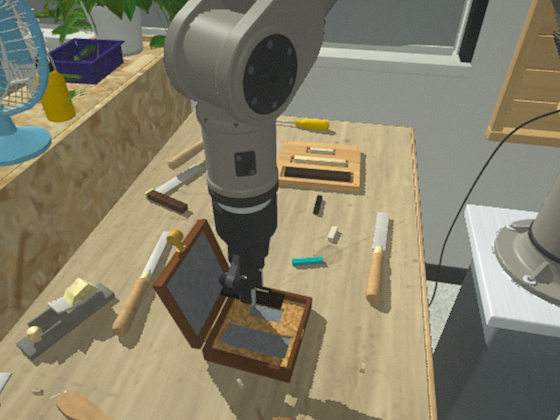

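```bash
python3 -c "
from h import *
c=np.array([.5282,.2687]);a=np.radians(-4.7);R=np.array([[np.cos(a),-np.sin(a)],[np.sin(a),np.cos(a)]])
for pts,z in [([(254,141),(305,141)],.017),([(194,176),(225,175),(230,237),(199,238)],.017),([(153,126),(344,121)],.03)]:
  P=wr('w21',pts,z); print('case',((P-c)@R).round(4).tolist(),((P-c)@R).mean(0).round(4))
"
```

```text
[[0.4758, 0.2794], [0.4792, 0.3183]] mean [0.4775 0.2989]
case [[-0.0531, 0.0064], [-0.0529, 0.0454]] [-0.053   0.0259]
[[0.4982, 0.2291], [0.5, 0.2542], [0.5512, 0.2518], [0.5501, 0.2254]] mean [0.5249 0.2401]
case [[-0.0267, -0.0419], [-0.027, -0.0168], [0.0243, -0.015], [0.0254, -0.0413]] [-0.001  -0.0288]
[[0.4546, 0.205], [0.4656, 0.347]] mean [0.4601 0.276 ]
case [[-0.0681, -0.0695], [-0.0688, 0.0729]] [-0.0684  0.0017]
```

>>> send_rows(
  moves=[1.5, 2, 30, 0, 1.5, 2, 60, 0, 1.5, 2, 80, 0, 1.5, 2, 92, 0, 1.5, 2, 99, 0, 1.5, 2, 103, 0, 1.5, 2, 105, 0, 1.5, 2, 105, 0],
)

```text
clock: 34.45
tcp_pos: [0.5307, 0.2947, 0.0183]
orientation: [0.14, 3.138, 0.0]
contact_force: [-0.3, 0.1, -0.1]
grip_width: 0.0224
```

>>> send_rows(
  moves=[0, 0, 0, 0, 0, 0, 0, 0],
)

```text
clock: 34.7
tcp_pos: [0.5306, 0.2945, 0.0182]
orientation: [0.14, 3.138, 0.0]
contact_force: [-0.4, 0.4, -0.3]
grip_width: 0.0226
```

```bash
python3 -c "
from h import *
to(.5302,.2938,.0175,175.3)"
```

```text
at [0.5306 0.2945 0.0182] psi 174.9 tilt 0.02 t 34.7 w 0.0226 F [-0.4  0.4 -0.3] j [-0.1   0.75 -0.71  1.83  0.65  0.81  0.34] 
 MOVE [ 0.3 -0.8  0.7] turn -0.4 rows 0.0
```

Lower 1 mm, open to ~36 mm, lift straight up.

>>> send_rows(
  moves=[0, 0, 0.8, 0, 0, 0, 0.8, 0, 0, 0, 0.8, 0],
)

```text
clock: 35.08
tcp_pos: [0.5304, 0.2945, 0.0172]
orientation: [-0.14, -3.138, 0.0]
contact_force: [-1.6, -0.2, -1.1]
grip_width: 0.0222
```

>>> send_rows(
  moves=[0, 0, 0, 0, 0, 0, 0, 0, 0, 0, 0, 0, 0, 0, -15, 0, 0, 0, -60, 0, 0, 0, -110, 0, 0, 0, -120, 0, 0, 0, -120, 0],
  hand=0.6,
)

```text
clock: 36.08
tcp_pos: [0.5309, 0.2946, 0.1383]
orientation: [0.14, 3.137, 0.001]
contact_force: [-0.8, -0.4, -0.2]
grip_width: 0.0341
```

```bash
python3 -c "
from h import *
to(.5302-.02,.2938-.19,.138,174.9);f=grab('wrist','w22')"
```

```text
at [0.5309 0.2946 0.1383] psi 174.9 tilt 0.11 t 36.08 w 0.0341 F [-0.8 -0.4 -0.2] j [-0.02  0.6  -0.81  1.77  0.51  1.    0.45] 
 MOVE [   3.6 -191.8    0.2] turn -0.0 rows 3.1
```

View pics/w22.png

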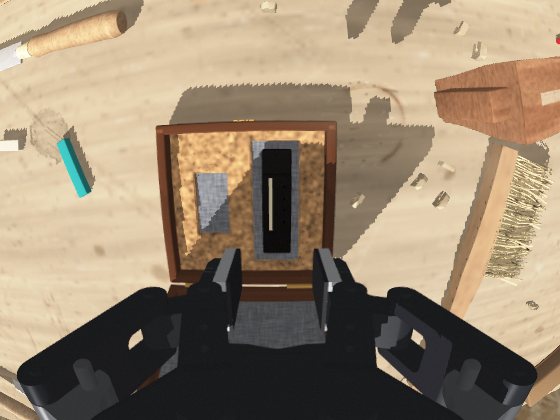

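>>> send_rows(
  moves=[0, -50, 0, 0, 0, -100, 0, 10.5, 10, -150, 0, 21, 25, -200, 0, 31.5, 40, -250, 0, 42, 66, -292, 10, 52.5, 66, -292, 30, 63, 66, -292, 38, 73.5],
  hand=0.66,
)

```text
clock: 37.12
tcp_pos: [0.4366, 0.0082, 0.0972]
orientation: [-1.998, -2.421, 0.005]
contact_force: [0.6, 0.9, 0.3]
grip_width: 0.029
```

>>> send_rows(
  moves=[0, 0, 0, 10.5, 0, 0, 0, 21, 0, 0, 0, 21, 0, 0, 0, 21],
)

```text
clock: 37.62
tcp_pos: [0.4382, 0.0095, 0.0986]
orientation: [-2.395, -2.031, 0.002]
contact_force: [0.7, -0.8, -0.2]
grip_width: 0.029
```

```bash
python3 -c "
from h import *
to(.4397,.0095,.0035,80);f=grab('wrist','w23')"
```

```text
at [0.4382 0.0095 0.0986] psi 80.6 tilt 0.08 t 37.62 w 0.029 F [ 0.7 -0.8 -0.2] j [ 0.25  0.33 -0.48  2.19  0.24  0.67 -0.56] 
 MOVE [ 0.3  1.6 95.1] turn 0.6 rows 1.5
```

View pics/w23.png

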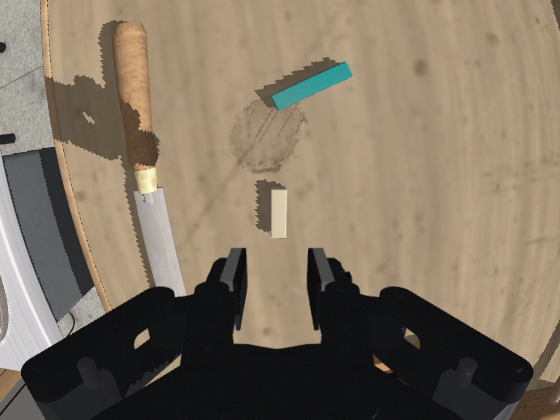

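>>> send_rows(
  moves=[0, 1.5, 40, 0, 0, 1.5, 75, 0, 0, 1.5, 88, 0, 0, 1.5, 93, 0, 0, 1.5, 94, 0, 0, 1.5, 94, 0, 0, 1.5, 94, 0],
)

```text
clock: 38.55
tcp_pos: [0.4407, 0.0093, 0.0059]
orientation: [2.399, 2.027, 0.002]
contact_force: [0.7, -1.1, -0.0]
grip_width: 0.0289
```

```bash
python3 -c "
from h import *
wr('w23',[(271.5,190),(286.5,190),(286,238),(271,238)],.01)
to(.4397,.0095,.004,80)"
```

```text
[[0.4364, 0.0287], [0.4472, 0.0269], [0.4411, -0.0097], [0.4299, -0.0078]] mean [0.4387 0.0095]
at [0.4407 0.0093 0.0059] psi 80.4 tilt 0.08 t 38.55 w 0.0289 F [ 0.7 -1.1 -0. ] j [ 0.15  0.5  -0.37  2.24  0.4   0.46 -0.71] 
 MOVE [ 0.1 -1.1  1.9] turn 0.4 rows 0.0
```

>>> send_rows(
  moves=[0, -1, 2, 0, 0, -1, 2, 0, 0, -1, 2, 0],
)

```text
clock: 38.92
tcp_pos: [0.4392, 0.0095, 0.0032]
orientation: [2.4, 2.028, 0.0]
contact_force: [-0.3, -0.2, -0.6]
grip_width: 0.0289
```

>>> send_rows(
  moves=[0, 0, 0, 0, 0, 0, 0, 0, 0, 0, 0, 0, 0, 0, 0, 0, 0, 0, -15, 0, 0, 0, -40, 0, 0, 0, -80, 0, 0, 0, -120, 0],
  hand=1,
)

```text
clock: 39.92
tcp_pos: [0.4389, 0.0095, 0.125]
orientation: [-2.399, -2.028, -0.0]
contact_force: [1.1, -0.9, -0.1]
grip_width: 0.01
```

```bash
python3 -c "
from h import *
to(.5258,.240,.125,175.3);f=grab('wrist','w24')"
```

```text
at [0.4389 0.0095 0.125 ] psi 80.4 tilt 0.02 t 39.92 w 0.01 F [ 1.1 -0.9 -0.1] j [ 0.29  0.28 -0.51  2.17  0.21  0.73 -0.53] 
 MOVE [241.7  47.3   0. ] turn -94.9 rows 8.9
```

View pics/w24.png

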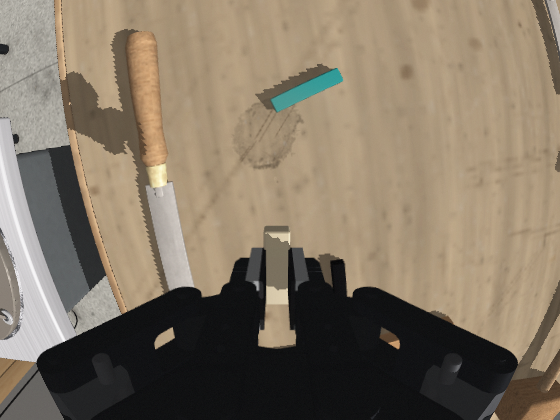

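>>> send_rows(
  moves=[27, 5, 0, -10.5, 54, 10, 0, -21, 81, 16, 0, -31.5, 108, 21, 0, -42, 135, 26, 0, -52.5, 162, 31, 0, -63, 189, 37, 0, -73.5, 216, 42, 0, -84],
)

```text
clock: 40.98
tcp_pos: [0.517, 0.2159, 0.1238]
orientation: [0.418, 3.113, -0.0]
contact_force: [-0.4, 0.1, 0.2]
grip_width: 0.0102
```

```bash
python3 -c "
from h import *
to(.5258,.240,.125,175.3)"
```

```text
at [0.517  0.2159 0.1238] psi 164.7 tilt 0.03 t 40.98 w 0.0102 F [-0.4  0.1  0.2] j [ 0.12  0.55 -0.82  1.89  0.5   0.92  0.36] 
 MOVE [-2.1 25.6 -1.2] turn -10.6 rows 1.0
```

>>> send_rows(
  moves=[-1, 13, 0, -5, -2, 25, 0, -10.5, -2, 25, 0, -10.5, -2, 25, 0, -10.5],
)

```text
clock: 41.48
tcp_pos: [0.5252, 0.2382, 0.1233]
orientation: [-0.143, -3.138, 0.001]
contact_force: [0.2, -0.7, -0.5]
grip_width: 0.0103
```

```bash
python3 -c "
from h import *
to(.5258,.240,.0175,175.3);f=grab('wrist','w25')"
```

```text
at [0.5252 0.2382 0.1233] psi 174.8 tilt 0.04 t 41.48 w 0.0103 F [ 0.2 -0.7 -0.5] j [ 0.1   0.59 -0.85  1.85  0.54  0.95  0.49] 
 MOVE [ -0.5   1.9 105.8] turn -0.5 rows 1.7
```

View pics/w25.png

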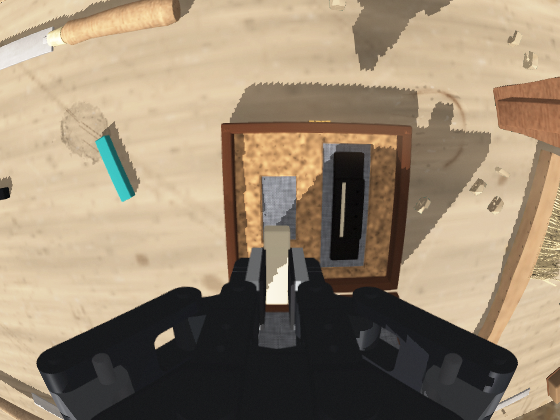

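>>> send_rows(
  moves=[0, 1.5, 30, 0, 0, 1.5, 60, 0, 0, 1.5, 80, 0, 0, 1.5, 92, 0, 0, 1.5, 99, 0, 0, 1.5, 103, 0, 0, 1.5, 105, 0, 0, 1.5, 105, 0],
)

```text
clock: 42.52
tcp_pos: [0.5257, 0.2405, 0.0185]
orientation: [0.14, 3.138, 0.0]
contact_force: [0.9, -0.8, 0.1]
grip_width: 0.0102
```

>>> send_rows(
  moves=[0, 0, 0, 0, 0, 0, 0, 0],
)

```text
clock: 42.78
tcp_pos: [0.5256, 0.2405, 0.0184]
orientation: [0.14, 3.138, 0.0]
contact_force: [0.4, -0.3, -0.6]
grip_width: 0.0103
```

```bash
python3 -c "
from h import *
to(.5258,.240,.017,175.3)"
```

```text
at [0.5256 0.2405 0.0184] psi 174.9 tilt 0.02 t 42.77 w 0.0103 F [ 0.4 -0.3 -0.6] j [ 0.01  0.73 -0.74  1.9   0.68  0.79  0.38] 
 MOVE [-0.2 -0.5  1.4] turn -0.4 rows 0.0
```

>>> send_rows(
  moves=[0, 0, 1.2, 0, 0, 0, 1.2, 0, 0, 0, 1.2, 0],
)

```text
clock: 43.15
tcp_pos: [0.5254, 0.2404, 0.017]
orientation: [-0.14, -3.138, 0.0]
contact_force: [0.5, 0.1, 0.3]
grip_width: 0.0101
```

>>> send_rows(
  moves=[0, 0, 0, 0, 0, 0, 0, 0, 0, 0, 0, 0, 0, 0, -15, 0, 0, 0, -60, 0, 0, 0, -110, 0, 0, 0, -120, 0, 0, 0, -120, 0],
  hand=0.74,
)

```text
clock: 44.15
tcp_pos: [0.5258, 0.2404, 0.1379]
orientation: [0.14, 3.137, 0.0]
contact_force: [-0.7, -0.2, -0.8]
grip_width: 0.0223
```

```bash
python3 -c "
from h import *
to(.52,.08,.138,174.9);f=grab('wrist','w26');
c=np.array([.5282,.2687])+[0,.0015];a=np.radians(-4.7);R=np.array([[np.cos(a),-np.sin(a)],[np.sin(a),np.cos(a)]])
p=c+R@[-.161+.069,0];h=c+R@[.069,0];print('knob',p,'hinge',h)
"
```

```text
at [0.5258 0.2404 0.1379] psi 174.9 tilt 0.09 t 44.15 w 0.0223 F [-0.7 -0.2 -0.8] j [ 0.11  0.57 -0.86  1.84  0.52  0.98  0.5 ] 
 MOVE [  -8.6 -160.2   -0.2] turn -0.0 rows 2.6
knob [0.43650936 0.27773834] hinge [0.59696798 0.26454624]
```

View pics/w26.png

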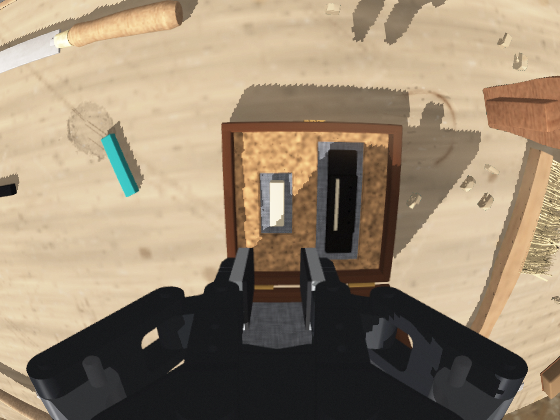

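>>> send_rows(
  moves=[0, 0, -50, 0, 0, 0, -100, 0, 0, 0, -125, 0, -40, 0, -135, 0, -80, 10, -135, 0, -121, 30, -135, 0, -121, 30, -135, 0, -121, 30, -135, 0],
  hand=0.58,
)

```text
clock: 45.2
tcp_pos: [0.6475, 0.2596, 0.2702]
orientation: [-0.138, -3.136, 0.002]
contact_force: [-0.3, 1.2, 0.1]
grip_width: 0.0355
```

```bash
python3 -c "
from h import *
to(.649,.261,.27,175.3);f=grab('wrist','w27');grab('side','s27');grab('top','t27')
print(proj(f,(.649,.261,.19),1))"
```

```text
at [0.6475 0.2596 0.2702] psi 175.0 tilt 0.18 t 45.2 w 0.0355 F [-0.3  1.2  0.1] j [ 0.07  0.63 -0.87  1.4   0.48  1.33  0.67] 
 MOVE [-1.4  1.5  0.2] turn -0.3 rows 0.0
(np.float64(278.6011077609251), np.float64(221.36185605195706))
```

View pics/w27.png

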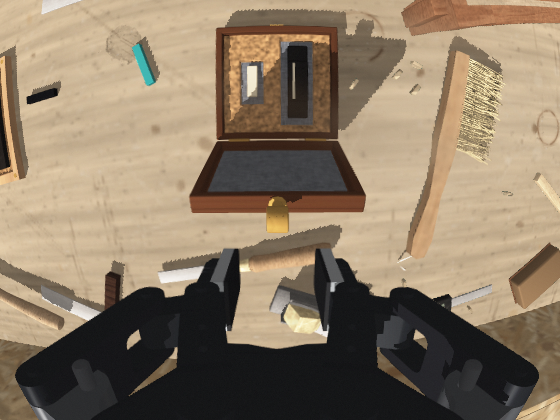

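View pics/s27.png

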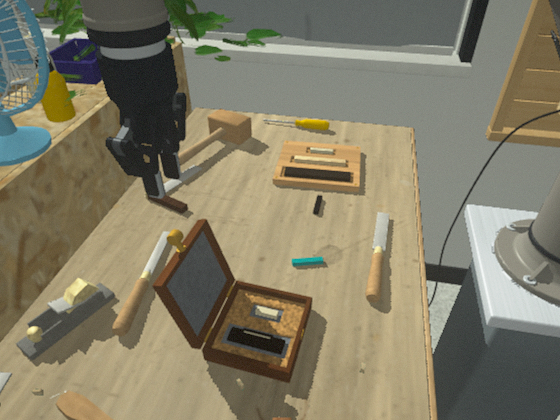

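>>> send_rows(
  moves=[-1.5, 1, 30, 0, -1.5, 1, 60, 0, -1.5, 1, 80, 0, -1.5, 1, 92, 0, -1.5, 1, 98, 0, -1.5, 1, 99, 0, -1.5, 1, 99, 0],
)

```text
clock: 46.22
tcp_pos: [0.6506, 0.2607, 0.1738]
orientation: [0.14, 3.137, 0.001]
contact_force: [-0.2, 0.2, 0.9]
grip_width: 0.0359
```

```bash
python3 -c "
from h import *
to(.649,.261,.171,175.3);f=grab('wrist','w28')"
```

```text
at [0.6506 0.2607 0.1738] psi 174.9 tilt 0.07 t 46.23 w 0.0359 F [-0.2  0.2  0.9] j [ 0.05  0.71 -0.83  1.5   0.55  1.17  0.61] 
 MOVE [1.6 0.1 2.8] turn -0.4 rows 0.1
```

View pics/w28.png

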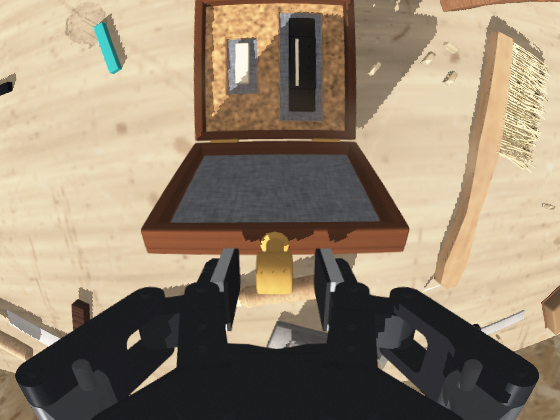

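>>> send_rows(
  moves=[1, 0, 2, 0, 1, 0, 2, 0, 1, 0, 2, 0, 1, 0, 2, 0, 1, 0, 2, 0, 1, 0, 2, 0],
  hand=1,
  newtons=25,
)

```text
clock: 47.02
tcp_pos: [0.6494, 0.2599, 0.1715]
orientation: [0.141, 3.138, -0.002]
contact_force: [-1.6, -2.7, 5.1]
grip_width: 0.0153
```

```bash
python3 -c "
from h import *
to(.649,.261,.171,175.3)
def k(d):
    a=np.radians(d);return np.array([.161*np.cos(a)-.009*np.sin(a),.161*np.sin(a)+.009*np.cos(a)])*1000
k0=k(105.5)
for d in list(range(100,-1,-6))+[-0]: print(d,(k(d)-k0).round(1)*[1,-1])
"
```

```text
at [0.6494 0.2599 0.1715] psi 174.9 tilt 0.06 t 47.02 w 0.0153 F [-1.6 -2.7  5.1] j [ 0.05  0.71 -0.83  1.5   0.55  1.17  0.61] 
 MOVE [0.5 1.1 0.5] turn -0.4 rows 0.0
100 [14.9 -4.3]
94 [31.5 -7.2]
88 [48.3 -8.5]
82 [65.2 -7.9]
76 [81.9 -5.7]
70 [98.3 -1.6]
64 [114.2   4.1]
58 [129.4  11.4]
52 [143.7  20.3]
46 [157.1  30.7]
40 [169.2  42.4]
34 [180.1  55.2]
28 [189.6  69.2]
22 [197.6  84.1]
16 [204.   99.7]
10 [208.7 115.9]
4 [211.7 132.5]
0 [212.7 143.7]
```

>>> send_rows(
  moves=[14.9, 0, -4.3, 0, 31.5, 0, -7.2, 0, 48.3, 0, -8.5, 0, 65.2, 0, -7.9, 0, 81.9, 0, -5.7, 0, 98.3, 0, -1.6, 0, 114.2, 0, 4.1, 0, 129.4, 0, 11.4, 0],
)

```text
clock: 48.02
tcp_pos: [0.5181, 0.2708, 0.1594]
orientation: [-0.14, -3.137, 0.005]
contact_force: [0.8, -5.4, 0.9]
grip_width: 0.0151
```

```bash
python3 -c "
from h import *
to(.4364,.2771,.026,175.3);grab('wrist','w29')"
```

```text
at [0.5181 0.2708 0.1594] psi 174.9 tilt 0.19 t 48.02 w 0.0151 F [ 0.8 -5.4  0.9] j [ 0.07  0.56 -0.89  1.8   0.51  1.03  0.46] 
 MOVE [ 81.8  -0.6 133.5] turn -0.4 rows 2.5
```

View pics/w29.png

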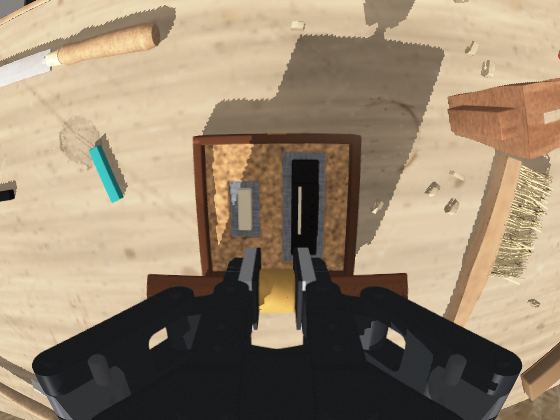

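>>> send_rows(
  moves=[14.3, 0, 8.9, 0, 27.7, 0, 19.3, 0, 39.8, 0, 31, 0, 50.7, 0, 43.8, 0, 60.2, 0, 57.8, 0, 68.2, 0, 72.7, 0, 74.6, 0, 88.3, 0, 79.3, 0, 104.5, 0],
)

```text
clock: 49.08
tcp_pos: [0.4368, 0.2774, 0.0539]
orientation: [-0.137, -3.134, 0.007]
contact_force: [-3.8, -4.7, 3.0]
grip_width: 0.0154
```

>>> send_rows(
  moves=[1.5, 0, 8, 0, 2.8, 0, 16, 0, 3.5, 0, 22, 0, 3.8, 0, 25, 0, 4, 0, 27, 0, 4, 0, 28, 0, 4, 0, 28, 0],
)

```text
clock: 49.95
tcp_pos: [0.4324, 0.2778, 0.0261]
orientation: [-0.137, -3.133, 0.007]
contact_force: [-6.7, -3.5, 1.2]
grip_width: 0.0153
```

```bash
python3 -c "
from h import *
to(.4364,.2771,.026,175.3)"
```

```text
at [0.4324 0.2778 0.0261] psi 175.0 tilt 0.42 t 49.95 w 0.0153 F [-6.7 -3.5  1.2] j [-0.08  0.65 -0.78  2.04  0.68  0.74  0.19] 
 MOVE [-4.1 -0.3  0.1] turn -0.3 rows 0.1
```

>>> send_rows(
  moves=[-3, 0, 0, 0, -3, 0, 0, 0, -3, 0, 0, 0, -3, 0, 0, 0, -3, 0, -25, 0, -3, 0, -70, 0, -3, 0, -120, 0, -3, 0, -150, 0],
  hand=0.5,
)

```text
clock: 50.95
tcp_pos: [0.4408, 0.2799, 0.1795]
orientation: [0.14, 3.136, 0.002]
contact_force: [0.8, -0.9, -0.1]
grip_width: 0.0426
```

```bash
python3 -c "
from h import *
to(.50,-.05,.25,120);grab('wrist','w30');grab('side','s30')"
```

```text
at [0.4408 0.2799 0.1795] psi 174.9 tilt 0.15 t 50.95 w 0.0426 F [ 0.8 -0.9 -0.1] j [ 0.08  0.45 -0.96  1.93  0.44  0.99  0.4 ] 
 MOVE [ -88.5 -323.3  -70.9] turn 54.9 rows 5.5
```

View pics/s30.png

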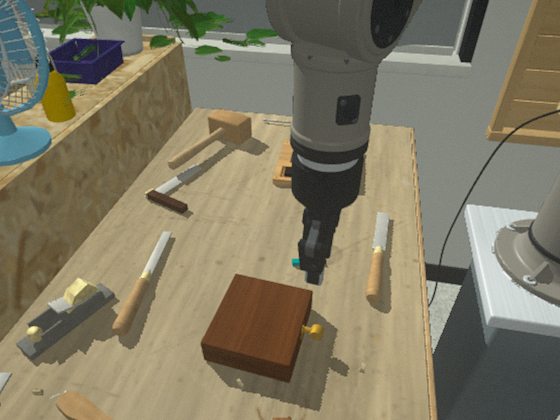

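```bash
python3 - <<'E'
from h import *
f=grab('top','t31');im=f['img']
cv2.imwrite('pics/crop31.png',cv2.resize(im[185:305,330:450],None,fx=5,fy=5,interpolation=cv2.INTER_CUBIC)[:,:,::-1])
a=cv2.imread('pics/side0.png').astype(int);b=cv2.imread('pics/s30.png').astype(int)
d=np.abs(a-b).max(2)[265:385,195:335];print((d>40).sum(),np.percentile(d,[50,95,99]))
# knob centroid in both
for x in (a,b):
    h=cv2.cvtColor(x.astype(np.uint8),cv2.COLOR_BGR2HSV);m=((h[...,0]>15)&(h[...,0]<35)&(h[...,1]>150)&(h[...,2]>110)).astype(np.uint8);m[:318]=0;m[345:]=0;m[:,:298]=0;m[:,328:]=0
    ys,xs=np.nonzero(m);print(len(xs),xs.mean(),ys.mean())
hsv=cv2.cvtColor(im,cv2.COLOR_RGB2HSV);V=hsv[...,2];S=hsv[...,1]
t=np.radians(2.4);R=np.array([[np.cos(t),-np.sin(t)],[np.sin(t),np.cos(t)]])
for n,m,(x0,y0,x1,y1),z in [('bridge',V<45,(350,200,376,285),.021),('brace',(V>170)&(S<125),(383,205,402,278),.023),('nut',(V>170)&(S<125),(404,220,424,262),.021)]:
    k=np.zeros(V.shape,np.uint8);k[y0:y1,x0:x1]=m[y0:y1,x0:x1]
    cs,_=cv2.findContours(k,0,cv2.CHAIN_APPROX_NONE);c=max(cs,key=cv2.contourArea);(u,v),wh,an=cv2.minAreaRect(c)
    p=onz(f,u,v,z)[:2];print(n,(u,v),wh,an,((p-[.5003,-.2411])@R).round(4))
E
```

```text
365 [ 11.  18. 112.]
128 312.8046875 328.6484375
169 312.85798816568047 329.8343195266272
bridge (362.78546142578125, 243.28097534179688) (73.03785705566406, 14.30158519744873) 86.18592071533203 [-0.0014  0.0582]
brace (390.7209167480469, 242.4459228515625) (59.582664489746094, 7.005325794219971) 85.71085357666016 [-0.0016 -0.0017]
nut (414.4959411621094, 241.45494079589844) (27.432331085205078, 4.888929843902588) 84.80557250976562 [-0.0009 -0.0539]
```

View pics/crop31.png

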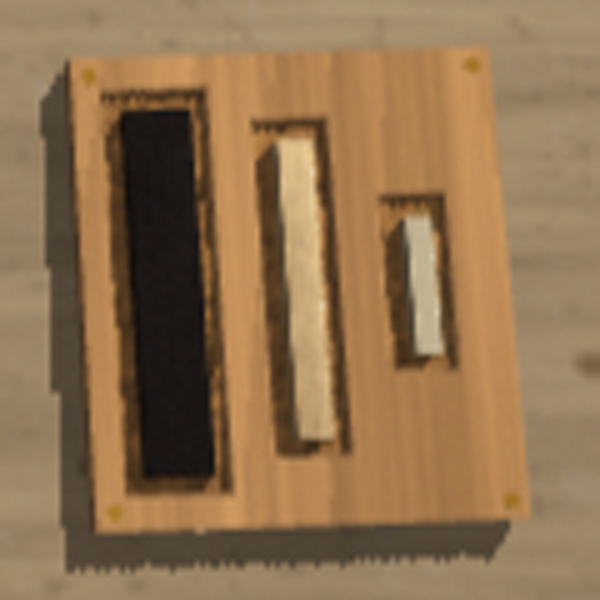

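View pics/w30.png

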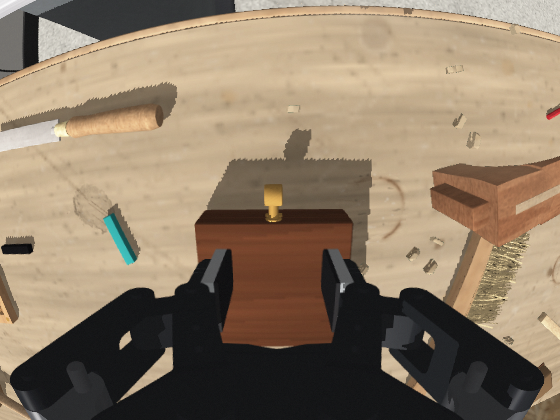

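```bash
python3 -c "
from h import *
to(z=.2);print(r.hand_in())"
```

```text
at [0.4411 0.2797 0.1784] psi 174.9 tilt 0.19 t 51.1 w 0.0426 F [-0.9 -0.3 -0.4] j [ 0.08  0.45 -0.96  1.93  0.44  0.99  0.4 ] 
 MOVE [ -0.1   0.  -21.6] turn 0 rows 0.3
the job is handed in; nothing more can be done
None
```

I placed all five parts in their pockets, shut the case and handed the job in at 51 s of the 136 s allowed. The black and turquoise look-alikes were left alone.

**Tray parts:** the last top view puts each centre within about 1.5 mm of its pocket's centre along and across. In the tray frame:

| Part | x (mm) | y (mm) | Pocket y (mm) |
|---|---|---|---|
| guitar_bridge | -1.4 | 58.2 | 57 |
| guitar_brace | -1.6 | -1.7 | -2 |
| guitar_nut | -0.9 | -53.9 | -53 |

**Case parts:** wrist pictures showed both ukulele parts lying in their pockets before the lid was closed, and still there with the lid part-way down. They could not be seen after that.

**Lid:** in the side picture the knob is back at its starting place within about 1.2 px. A lid at the 0.05 rad limit would shift it roughly 5 px, so I take it as shut.

**What went wrong on the way:**
- My first grip on the long bridge was too high, so I opened, lowered about 4 mm and gripped again.
- The gripper ended about 4 mm further out in front of the case than planned when closing the lid. It slipped slightly on the knob, with about 7 N measured.

I judged each part's height and tilt in its pocket from the pictures only and did not measure them.

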